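Gauge the slip-ring sleeve and load the drying oven

TASK

Stand the copper slip-ring sleeve upright between the jaws of the bench gauge and slide the jaw shut on it gently, until the sprung anvil behind it gives by about 5 mm (hold it there half a second; do not drive the anvil to its stop), then draw the jaw all the way back. Put the sleeve, standing upright, and every rectifier block on the bench, flat on its base, into the tray, and slide the loaded tray along the bench into the mouth of the drying oven until it is fully home. Leave the brass nut and the aluminium cap where they are, and let go of everything.

Things in the scene. Friction and masses are not known exactly. Their poses are not given: they have to be found in the camera images.
- oven: Fixed green drying oven, 280 mm wide, 240 deep. Origin: middle of its mouth (front face), at bench level; x points level INTO the oven (the way the tray slides), z up. No floor: the tray slides on the bench. Mouth 190 mm wide (y +-95), 85 high; flared guides 30 high stand 23 mm out at either side. Rigid stop inside at x = +200 mm. Front part 115 high, behind x = 70 mm 211 high.
- oven_home (a point): Point on the bench inside the oven, at oven x = +100 mm, y = 0: where the tray's origin lies when the tray is fully home (front edge on the stop, pan flush with the oven's face, handle outside).
- tray: Loose steel tray, 0.4 kg, on the bench. Origin: middle of the pan's underside; x axis along its length, away from its handle (points into the oven when it goes in), z up. Pan 200 mm (x) by 180 mm (y), floor 5 mm thick, rim 4 mm thick reaching 12 mm above the bench. A tongue 30 mm wide at its -x end carries the handle. In the mouth it has 5 mm play at each side.
- tray_handle (a point): Point to pinch on the tray's upright red handle plate, 55 mm above the bench, at tray x = -155 mm, y = 0. Plate 40 mm long (tray x), 12 mm thick (tray y), 75 mm high: pinch it across its thickness to drag, turn and push the tray on the bench.
- gauge: Fixed bench gauge (sliding-jaw caliper). Origin: middle of the measuring place, at bench level; x points along the travel, from sliding jaw to sprung anvil, z up. Bed 70 mm wide (y), from x = -147 to +98 mm; the sleeve stands on its top, 10 mm above the bench. Jaw and anvil faces are 44 mm wide, 37 mm above the bench. A rigid post 50 mm high stands at x = 72 to 98 mm.
- jaw (a joint): Travel of the sliding jaw, m: 0 = drawn all the way back (jaw face at gauge x = -65 mm), grows to 0.080 towards the anvil (jaw face at x = -65 mm + value). About 1.5 N of friction; it stays where it is left. It may start partly closed.
- jaw_grip (a point): Point to pinch on the orange upright plate that stands on the sliding jaw: plate 30 mm long (gauge x), 12 mm thick (gauge y), its top 77 mm above the bench. This point is in the middle of the plate, 60 mm above the bench and 40 mm behind the jaw's face.
- jaw_face (a point): Middle of the sliding jaw's face, 24 mm above the bench.
- anvil (a joint): How far the sprung anvil has been pressed back, m: 0 at rest (its face at gauge x = +45 mm), stop at 0.015. Spring 1000 N/m, so 0.005 is about 5 N. The gauge reads when the anvil has given more than 0.003.
- anvil_face (a point): Middle of the anvil's face, 24 mm above the bench; moves with the anvil.
- sleeve: Loose slip-ring sleeve: solid upright cylinder, copper with two black bands, 56 mm diameter, 60 mm high, about 0.22 kg. Origin: middle of its underside, z up along its axis.
- block_a: Loose black phenolic rectifier block with an aluminium top plate and three brass studs: 80 mm (x) by 40 mm (y) by 45 mm high (48 with studs), about 0.1 kg. Origin: middle of its underside, z up. Two or three such blocks are present; an absent one reads None from the start.
- block_b: Loose black phenolic rectifier block with an aluminium top plate and three brass studs: 80 mm (x) by 40 mm (y) by 45 mm high (48 with studs), about 0.1 kg. Origin: middle of its underside, z up. Two or three such blocks are present; an absent one reads None from the start.
- block_c: Loose black phenolic rectifier block with an aluminium top plate and three brass studs: 80 mm (x) by 40 mm (y) by 45 mm high (48 with studs), about 0.1 kg. Origin: middle of its underside, z up. Two or three such blocks are present; an absent one reads None from the start.
- nut: Bystander: knurled brass nut, 63 mm across, 30 mm high; leave it alone. Origin: middle of its underside.
- cap: Bystander: dented aluminium cover cap, 68 mm across, 28 mm high; leave it alone. Origin: middle of its underside.
There are look-alikes about, which are no part of the job. Leave any turquoise look-alike of the block_b alone. There is more than one size of the sleeve; the one meant has the size given above.

How it is judged:
By the outcome, as a careful person would: the job done as asked, in the order asked, and still so for the second after the job is handed in, with the robot touching nothing.
Of block_a, block_b, block_c only 2 to 3 are there at a start; the rules pass over those that are not, and their reading is None.
At some moment in a run one of block_a, block_b, block_c may be knocked a few centimetres aside while the robot is not near it.
Once in a run the grip may slacken for a moment while it holds something.
It also fails if it takes over 208 s, if anything falls off the work surface, if the arm or the gripper's body presses on something with over 40 N, if the wrist force passes 120 N, or if a joint passes its speed limit or range.

ROBOT

A 6-joint arm with a two-finger parallel gripper is mounted at the origin on the work surface. World frame = base frame: x ahead of the robot, y to its left, z up, the work surface at z = 0. Lengths are in m, angles in rad, forces in N, time in s.
With the tool pointing down it reaches from about 0.35 to 0.975 m from the base axis. Payload 4.9 kg.
Tool frame: the origin (TCP) lies at the very end of the fingers, on their centre line; the grasp point (between the pads) lies 19 mm behind it; y points along the fingers, z is the direction in which the jaws open and shut, and the axes are right-handed (so a half turn about y gives the same grasp; the last joint's range is limited). The gripper opens to 85 mm and grips with 20 to 120 N. Pads are 22 mm wide; open, the fingers measure 114 mm over their backs; the gripper's body (76 mm by 85 mm) begins 54 mm behind the grasp point. The pads swing forward as they close: fully open they stand 13 mm farther back than shut.
Start: joints at [1.057, 0.053, 1.613, -0, 1.476, -0.119], TCP at [0.24, 0.577, 0.199] pointing down, gripper open.
Joint ranges: [-3.01, 3.01], [-1.01, 2.22], [0.06, 2.58], [-1.02, 4.17], [0.09, 2.62], [-3.14, 3.14]. Speed limits (rad/s): [2.57, 2.57, 3.14, 3.14, 3.14, 3.14].

INTERFACE

Orientations are given as a rotation vector (axis times angle).
In Python, from station import ctrl gives the robot as it stands.
- The arm moves only by the tool arm_command, never from a script. Its argument "steps" is a list of rows, each a list of 3 entries, a list of its own where there are three numbers: the shift along the tool's x, y, z in m, then the turn, a rotation vector about the tool's x, y, z in degrees, then the opening, from 0 (shut) to 1 (fully open). In form: [[[dx, dy, dz], [ax, ay, az], gripper], ...]. A call has 1 to 5 rows; each row is the pose to reach, as a shift and turn from the pose measured when the call began, along the tool's axes at that moment; what a row does not reach only later rows make up. A row lasts 1/10 s, in which the tool goes at most 50 mm and 8.59 degrees, less where a joint would pass 70% of its speed; a pose out of reach is approached as far as the arm can. A call with a gripper value outside its range is refused whole. The fingers move at their own pace and stop on an object; "force" is the grip in N (left out, the last holds). Time passes only in rows, so rows that repeat a pose let the fingers close. It gives the time, the measured TCP pose, the force and the opening at its end, in the units of the state.
- ctrl.get_obs(): the state, without advancing time (a new reading comes with each control period).
- ctrl.get_image(name): name is "side" or "top"; returns a dict with "img" (384x512x3 uint8, red, green, blue), "camera_matrix" (3x3 intrinsics, pixels), "world_from_camera" (4x4, takes a point from camera to world coordinates). Camera axes: x right, y up, looking along -z (the intrinsics and any distortion apply to the point x, -y, -z); pixel columns grow to the right and rows downward; lengths in m; the calibration is good to about 2 mm. A picture is of the moment at which its call begins. There is no depth.
- ctrl.finish_job(): hands the job in, once; it reports no verdict.
Trained networks look in a picture, given as the dict that the camera call returned (one of the last four; its "shot" number tells which), for a name from the list of things; names that differ only in an ending like _2 or _b are one class to them, and where a whole thing is asked for, a point or a joint stands for the part that bears it (a point fixed in the world has none). Each returns a list of dicts, best first, with "confidence" (0 to 1); they miss things now and then, are a little off and sometimes report something else, mostly with a low value. They report only what shows in the picture. A call takes as long as a camera call. They do not tell look-alikes from the thing itself.
- ctrl.boxes_of(picture, name): "position" ([row, column] in pixels, amid what is visible of it).
The state is a dict: "t": time; "q": joint angles; "dq": joint speeds; "effort": joint torques, N m; "tool_pos": TCP position; "tool_rot": TCP orientation; "contact_force": force on the tool from outside, world axes, zero at the start; "wrist_torque": the same for the moment, N m; "opening": finger opening in m.
Only numpy, scipy, OpenCV 4.12 (cv2) and the standard library are available. Lean on these libraries where they do the work, as an engineer would, in place of code of your own. Each camera call takes 0.05 s, during which the arm holds its last target.

## Working session

There is one attempt and no reset: what is moved stays moved. The work goes in short steps, Python scripts to look and compute and a tool call to move; the robot and the scene stay as the last step left them, time stands still between calls to the robot, and variables do not carry over. Pictures are saved under pics/ and viewed, and the job is handed in when it is done.

Besides the shell and the picture viewer there is one more tool, called after ">>>" as a command line: name --argument value ..., lists and objects as JSON in quotes. arm_command: Moves the arm, as the interface text tells. Its arguments: {"type":"object","properties":{"steps":{"type":"array"},"force":{"type":"number"}},"required":["steps"]}

```bash
ls; mkdir -p pics; python3 - <<'E'
from station import ctrl
import cv2,numpy as np
o=ctrl.get_obs();print({k:np.round(v,3).tolist() if v is not None else v for k,v in o.items()})
for n in("side","top"):
    p=ctrl.get_image(n);cv2.imwrite(f"pics/{n}0.png",p["img"][:,:,::-1])
    print(n,p["camera_matrix"],np.round(p["world_from_camera"],4),[k for k in p])
    for t in["sleeve","block_a","tray","tray_handle","jaw_grip","gauge","oven","nut","cap","anvil"]:
        print(t,[(np.round(d["position"]).tolist(),round(d["confidence"],2)) for d in ctrl.boxes_of(p,t)])
E
```

```text
pics
{'t': 0.0, 'q': [1.057, 0.053, 1.614, 0.0, 1.476, -0.119], 'dq': [0.0, 0.001, -0.0, -0.001, 0.002, 0.0], 'effort': [0.0, -39.366, -37.018, -0.0, 0.007, -0.0], 'tool_pos': [0.24, 0.576, 0.198], 'tool_rot': [-1.55, 0.31, -0.309], 'contact_force': [-0.723, 0.069, -0.532], 'wrist_torque': [-0.04, 0.02, 0.036], 'opening': 0.086}
side [[477.90248381   0.         258.83897513]
 [  0.         477.90248381 195.88791217]
 [  0.           0.           1.        ]] [[ 0.7481  0.4717 -0.4668 -0.2451]
 [-0.6635  0.5428 -0.5148 -0.9762]
 [ 0.0105  0.6949  0.7191  1.3044]
 [ 0.      0.      0.      1.    ]] ['img', 'camera_matrix', 'world_from_camera', 'shot']
sleeve [([239.0, 274.0], 0.9), ([264.0, 364.0], 0.81), ([278.0, 326.0], 0.57), ([246.0, 316.0], 0.36)]
block_a [([294.0, 256.0], 0.74), ([198.0, 264.0], 0.64), ([268.0, 221.0], 0.6), ([173.0, 172.0], 0.55), ([211.0, 304.0], 0.52)]
tray [([185.0, 211.0], 0.86), ([263.0, 293.0], 0.31)]
tray_handle [([188.0, 216.0], 0.84)]
jaw_grip [([266.0, 295.0], 0.87)]
gauge [([261.0, 304.0], 0.88), ([178.0, 297.0], 0.71)]
oven [([113.0, 219.0], 0.9), ([
[... 292 characters left out ...]
0.0033  0.0162 -0.0875]
 [ 0.0154  0.1785  0.9838  1.3184]
 [ 0.      0.      0.      1.    ]] ['img', 'camera_matrix', 'world_from_camera', 'shot']
sleeve [([212.0, 392.0], 0.92), ([171.0, 400.0], 0.85), ([219.0, 302.0], 0.79)]
block_a [([188.0, 252.0], 0.93), ([286.0, 349.0], 0.88), ([250.0, 134.0], 0.86), ([160.0, 296.0], 0.7), ([290.0, 299.0], 0.62)]
tray [([217.0, 186.0], 0.59)]
tray_handle [([218.0, 304.0], 0.59), ([214.0, 182.0], 0.56)]
jaw_grip [([228.0, 347.0], 0.9)]
gauge [([216.0, 346.0], 0.57)]
oven [([139.0, 98.0], 0.61), ([189.0, 253.0], 0.25)]
nut [([131.0, 246.0], 0.63)]
cap [([246.0, 264.0], 0.61)]
anvil [([135.0, 100.0], 0.69), ([189.0, 346.0], 0.5), ([217.0, 349.0], 0.48)]
```

```bash
python3 - <<'E'
import cv2
for n in("side","top"):
    i=cv2.imread(f"pics/{n}0.png");cv2.imwrite(f"pics/{n}0b.png",cv2.resize(i[:, :],(800,600),interpolation=cv2.INTER_CUBIC))
E
```

```text
(no output)
```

View pics/side0b.png

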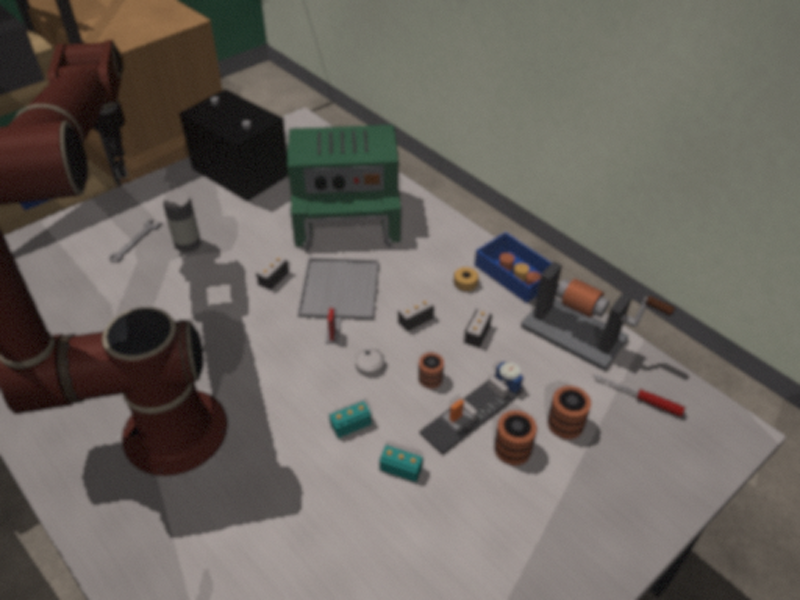

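View pics/top0b.png

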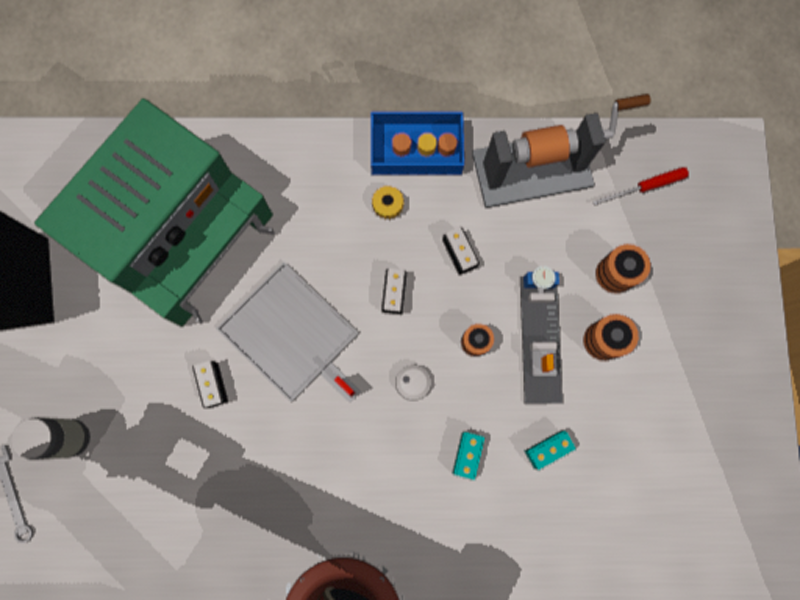

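The top view (800 px wide copy) shows three black blocks at (394,291), (461,250) and (210,383), and two turquoise look-alikes at (469,455) and (551,449). There are three sleeves: a small one at (479,339) and large ones at (623,268) and (612,337). It also shows the tray at (288,330), the gauge at (543,340), the oven at upper left, the nut at (388,202) and the cap at (413,382).

Candidates for the sleeve, same pixels: small (479,339), large (623,268) and (612,337). I'll measure their diameters next.

```bash
cat > h.py <<'E'
import numpy as np,cv2
from station import ctrl
def unproj(p,uv,z):
    K=p["camera_matrix"];T=p["world_from_camera"]
    uv=np.atleast_2d(uv).astype(float)
    d=np.c_[(uv[:,0]-K[0,2])/K[0,0],-(uv[:,1]-K[1,2])/K[1,1],-np.ones(len(uv))]@T[:3,:3].T
    o=T[:3,3]; s=(z-o[2])/d[:,2]
    return o+d*s[:,None]
def proj(p,X):
    K=p["camera_matrix"];T=p["world_from_camera"]
    X=np.atleast_2d(X); c=(X-T[:3,3])@T[:3,:3]
    return np.c_[K[0,0]*c[:,0]/-c[:,2]+K[0,2],K[1,1]*-c[:,1]/-c[:,2]+K[1,2]]
def crop(p,name,x0,y0,x1,y1,s):
    i=p["img"][y0:y1,x0:x1,::-1]
    cv2.imwrite(f"pics/{name}.png",cv2.resize(i,None,fx=s,fy=s,interpolation=cv2.INTER_CUBIC))
E
python3 - <<'E'
from h import *
p=ctrl.get_image("top")
crop(p,"c1",290,150,430,300,4)
crop(p,"c2",20,60,260,270,3.3)
hsv=cv2.cvtColor(p["img"],cv2.COLOR_RGB2HSV)
def comps(m,minA,z,lab):
    n,l,st,c=cv2.connectedComponentsWithStats(m.astype(np.uint8))
    for i in range(1,n):
        if st[i,4]<minA: continue
        cs,_=cv2.findContours((l==i).astype(np.uint8),cv2.RETR_EXTERNAL,cv2.CHAIN_APPROX_NONE)
        w=unproj(p,cs[0][:,0,:],z)
        r=cv2.minAreaRect((w[:,:2]*1000).astype(np.float32))
        print(lab,np.round(c[i]),st[i,4],"rect",np.round(r[0],1),np.round(r[1],1),round(r[2],1))
H,S,V=[hsv[...,i].astype(int) for i in range(3)]
comps((H<18)&(S>110)&(V>60),40,.06,"copper")
comps((H>80)&(H<100)&(S>120),40,.045,"turq")
comps((V<60),40,.03,"dark")
E
```

```text
copper [405.  65.] 136 rect [ 956. -564.] [21.3 63.8] 11.3
copper [350.  93.] 592 rect [ 864.9 -388.4] [72.  90.1] 10.0
copper [257.  92.] 121 rect [ 867.9 -111.7] [30.  38.2] 89.8
copper [286.  92.] 121 rect [ 867.9 -197. ] [32.9 38.5] 88.9
copper [425. 114.] 233 rect [ 797.3 -610.1] [22.2 99.8] 18.7
copper [397. 173.] 493 rect [ 622.5 -520.4] [ 76.9 105.7] 30.1
copper [507. 203.] 915 rect [ 481.6 -817.3] [ 38.3 362. ] 83.8
copper [390. 216.] 475 rect [ 492.9 -491.2] [ 74.3 101.3] 25.6
copper [305. 218.] 197 rect [ 490.5 -247.3] [54.7 51.6] 89.7
copper [349. 233.] 43 rect [ 446.8 -373.8] [19.9 28.6] 87.6
copper [220. 247.] 62 rect [408.   -4.9] [41.8  9.8] 45.2
copper [217. 370.] 787 rect [78.  -5.7] [186.   63.4] 89.5
turq [300. 291.] 359 rect [ 284.1 -227.7] [40.5 77.7] 74.5
turq [352. 287.] 362 rect [ 292.9 -375. ] [39.  83.2] 28.0
dark [373.  95.] 339 rect [ 874.8 -471.2] [ 56.6 111.1] 59.5
dark [317. 106.] 304 rect [ 840.5 -297.1] [ 52.5 101.6] 69.1
dark [109. 149.] 1085 rect [717.1 316.6] [ 53.2 313.1] 53.2
dark [139. 169.] 331 rect [645.  229.5] [ 35.8 291.2] 53.2
dark [ 15. 177.] 2114 rect [633.7 595.1] [225.6  97.4] 5.4
dark [292. 165.] 94 rect [ 652.6 -212.4] [84.7 39.6] 49.6
dark [402. 169.] 195 rect [ 639.1 -544.5] [51.7 51. ] 22.8
dark [395. 214.] 208 rect [ 503.7 -512.3] [50.  50.9] 86.7
dark [306. 216.] 94 rect [ 495.9 -252.6] [35.2 32.3] 89.8
dark [140. 244.] 105 rect [418.8 225.4] [78.7 10.9] 17.4
dark [ 34. 280.] 211 rect [319.5 522.5] [67.5 40.9] 2.5
dark [ 53. 279.] 83 rect [320.8 467.6] [58.8 25.1] 4.4
dark [227. 361.] 87 rect [ 93.8 -31.9] [109.7  21.1] 75.7
dark [221. 377.] 494 rect [59.2 -6.3] [125.2  38.8] 89.5
```

View pics/c1.png

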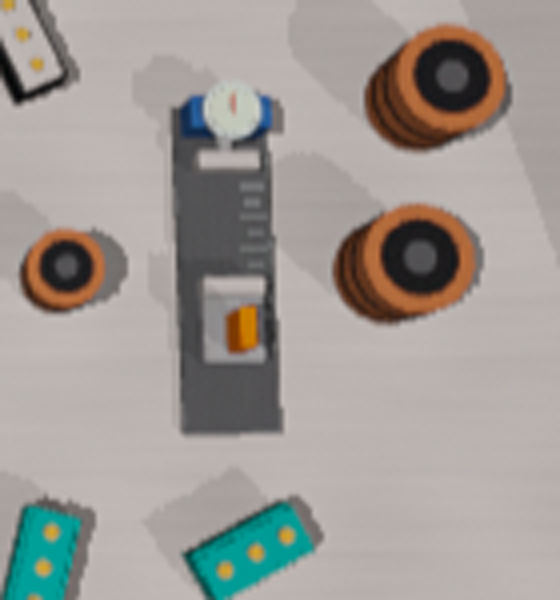

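View pics/c2.png

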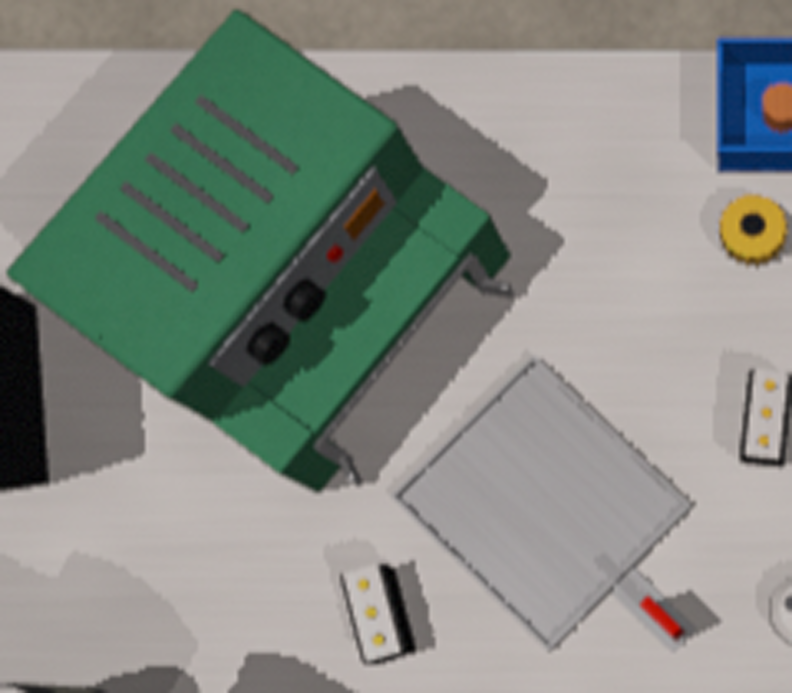

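The sleeve to move is the small one at full-resolution pixel (305,218), which measures about 55 mm across; the other two are about 75 mm. The crops show the gauge with its jaw partly closed and the tray near the oven. Next I'll fit poses and check them with overlays.

```bash
cat > fit.py <<'E'
from h import *
from scipy.optimize import least_squares
def pose_pts(q,M):
    c,s=np.cos(q[2]),np.sin(q[2]);M=np.asarray(M,float)
    return np.c_[q[0]+c*M[:,0]-s*M[:,1],q[1]+s*M[:,0]+c*M[:,1],M[:,2]]
def fit(p,M,uv,q0):
    M=np.array(M,float);uv=np.array(uv,float)
    r=least_squares(lambda q:(proj(p,pose_pts(q,M))-uv).ravel(),q0,loss='soft_l1')
    return r.x,np.abs(r.fun).reshape(-1,2).max(1) if 0 else np.linalg.norm(proj(p,pose_pts(r.x,M))-uv,axis=1)
def box(l,w,z0,z1,cx=0,cy=0):
    return [(cx+a*l/2,cy+b*w/2,z) for z in(z0,z1) for a,b in((-1,-1),(1,-1),(1,1),(-1,1))]
def draw(img,p,q,M,s,off,col):
    uv=proj(p,pose_pts(q,M)); uv=((uv+.5-off)*s).astype(int)
    for k in range(4):
        for a,b in((k,(k+1)%4),(4+k,4+(k+1)%4),(k,4+k)):
            cv2.line(img,tuple(map(int,uv[a])),tuple(map(int,uv[b])),col,1)
E
cat > a.py <<'E'
from fit import *
p=ctrl.get_image("top")
c1=lambda L:(np.array(L)+.5)/4-.5+[290,150]
c2=lambda L:(np.array(L)+.5)/3.3-.5+[20,60]
g,e=fit(p,[(-.147,.035,.01),(-.147,-.035,.01),(.098,.035,.01)],c1([(182,433),(282,431),(172,108)]),[.5,-.37,0]);print("gauge",g.round(4),e.round(2))
t,e=fit(p,[(.1,-.09,.012),(-.1,-.09,.012),(-.1,.09,.012),(.1,.09,.012)],c2([(535,357),(693,503),(552,648),(397,495)]),[.5,.1,.8]);print("tray",t.round(4),e.round(2))
print("handle proj px",proj(p,pose_pts(t,[(-.155,0,.075)])))
o,e=fit(p,[(0,-.14,.115),(0,.14,.115),(.07,-.14,.211),(.07,.14,.211),(.24,-.14,.211),(.24,.14,.211)],c2([(490,215),(283,472),(395,127),(173,397),(237,10),(8,272)]),[.65,.2,.8]);print("oven",o.round(4),e.round(2))
hsv=cv2.cvtColor(p["img"],cv2.COLOR_RGB2HSV)
B=[]
for uv,yaw in(((252,186),0),((295,160),.3),((134,245),.2)):
    x0,y0=uv[0]-22,uv[1]-22
    P=p["img"][y0:y0+44,x0:x0+44].max(2)
    # fit black+white block silhouettes by matching later; init via top plate
    B.append((uv,yaw))
import json;json.dump(dict(g=list(g),t=list(t),o=list(o)),open("pose.json","w"))
img=cv2.resize(np.ascontiguousarray(p["img"][60:290,20:430,::-1]),None,fx=1.95*1,fy=1.95,interpolation=cv2.INTER_CUBIC)
off=np.array([20,60])
draw(img,p,g,box(.245,.07,0,.01,-.0245),1.95,off,(0,0,255))
draw(img,p,g,box(.026,.044,.01,.05,.085),1.95,off,(0,0,255))
draw(img,p,t,box(.2,.18,0,.012),1.95,off,(0,0,255))
draw(img,p,t,box(.04,.012,0,.075,-.155),1.95,off,(0,255,0))
draw(img,p,o,box(.07,.28,0,.115,.035),1.95,off,(0,0,255))
draw(img,p,o,box(.17,.28,0,.211,.155),1.95,off,(0,0,255))
cv2.imwrite("pics/ov1.png",img)
i=p["img"];
for k,(u,v) in enumerate([(252,188),(294,162),(134,245)]): crop(p,f"b{k}",u-20,v-20,u+20,v+20,8)
cv2.imwrite("pics/bl.png",np.hstack([cv2.resize(cv2.imread(f"pics/b{k}.png"),(266,266)) for k in range(3)]))
E
python3 a.py
```

```text
gauge [ 0.5234 -0.3735  0.002 ] [0.63 0.63 0.68]
tray [0.5164 0.1037 0.8096] [1.16 0.48 0.73 1.23]
handle proj px [[220.95392793 245.5630791 ]]
oven [0.6343 0.2205 0.9323] [1.1  0.92 2.59 1.23 1.9  1.64]
```

View pics/ov1.png

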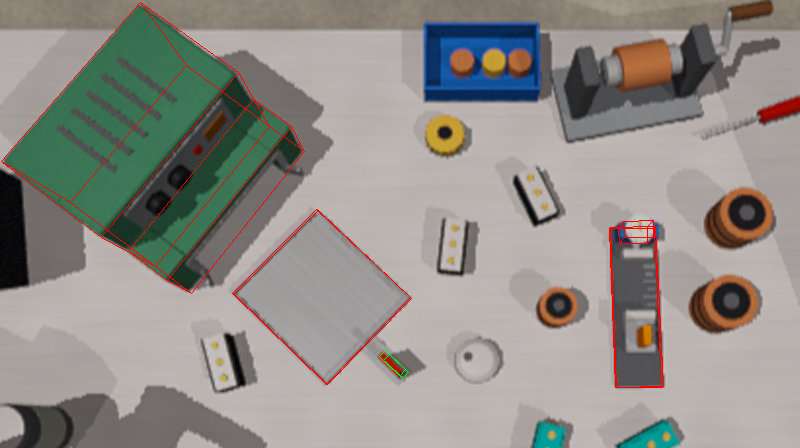

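View pics/bl.png

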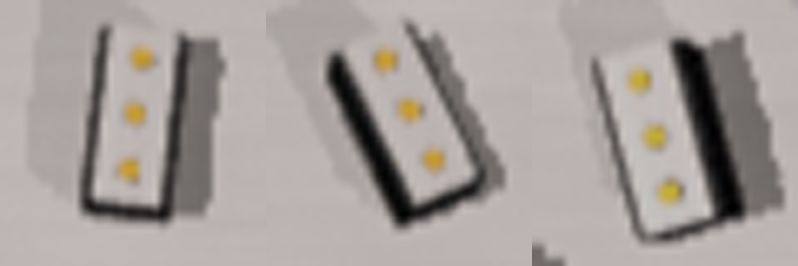

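The overlay matches the tray, gauge and oven within about 1–2 px, and each block shows three studs. Next: block poses from the studs, the jaw plate position, and a move planner.

```bash
cat >> fit.py <<'E'
import json
from scipy.spatial.transform import Rotation as R
P=lambda:json.load(open("pose.json"))
def blob(p,c,r,cond,minA=3):
    h=cv2.cvtColor(p["img"],cv2.COLOR_RGB2HSV).astype(int)
    x0,y0=int(c[0])-r,int(c[1])-r
    s=h[max(y0,0):y0+2*r+1,max(x0,0):x0+2*r+1]
    m=cond(s[...,0],s[...,1],s[...,2]).astype(np.uint8)
    n,l,st,ce=cv2.connectedComponentsWithStats(m)
    return [(ce[i]+[max(x0,0),max(y0,0)],st[i,4]) for i in range(1,n) if st[i,4]>=minA]
def studs(p,c,r=20):
    b=blob(p,c,r,lambda H,S,V:(H>12)&(H<32)&(S>90)&(V>110),2)
    pts=np.array([x for x,_ in b]) if b else np.zeros((0,2))
    return pts
def block(p,c,r=20):
    pts=studs(p,c,r); w=unproj(p,pts,.047)[:,:2]
    if len(w)<2: return None
    d=w[:,None]-w[None]; i,j=np.unravel_index((d**2).sum(-1).argmax(),d.shape[:2])
    v=w[i]-w[j]; return np.r_[w.mean(0),np.arctan2(v[1],v[0])%np.pi],len(w),np.linalg.norm(v)
def sleeve_xy(p,c,ztop=.06,r=18):
    h=cv2.cvtColor(p["img"],cv2.COLOR_RGB2HSV).astype(int)
    return None
def plan(pos,yaw=None,tilt=True):
    """TCP target; yaw = direction (rad) of jaw opening in world, mod pi; returns shift & turn(deg) in tool axes"""
    o=ctrl.get_obs();R0=R.from_rotvec(o["tool_rot"]).as_matrix()
    y=np.array([0,0,-1.])
    zc=R0[:,2]; 
    if yaw is None: yaw=np.arctan2(zc[1],zc[0])
    z=np.array([np.cos(yaw),np.sin(yaw),0])
    if z@zc<0:z=-z
    x=np.cross(y,z); Rt=np.c_[x,y,z]
    s=R0.T@(np.array(pos)-o["tool_pos"]); a=np.degrees(R.from_matrix(R0.T@Rt).as_rotvec())
    print("t",round(float(o["t"]),2),"pos",np.round(o["tool_pos"],4),"open",round(float(o["opening"]),4),"F",np.round(o["contact_force"],1))
    print("  tool z in world",np.round(zc,3),"q6",round(float(o["q"][5]),2))
    print("  SHIFT",np.round(s,4).tolist(),"TURN",np.round(a,1).tolist())
    return s,a
E
python3 - <<'E'
from fit import *
p=ctrl.get_image("top")
for c in((252,188),(294,162),(134,245)): print("block",block(p,c), studs(p,c).round(1).tolist())
b=blob(p,(350,232),12,lambda H,S,V:(H<20)&(S>150));print(b)
for x,_ in b: print("jawplate z.06,.077",unproj(p,x,.06).round(4),unproj(p,x,.077).round(4))
s=blob(p,(305,217),16,lambda H,S,V:(V<90)&(S<90),30);print([(x,a,unproj(p,x,.06).round(4)) for x,a in s])
ps=ctrl.get_image("side");crop(ps,"s1",180,190,380,320,4)
b=blob(ps,(295,263),12,lambda H,S,V:(H<20)&(S>130));print("side",b)
g=P()["g"]
for v in(.03,.04,.05): print(v,proj(p,pose_pts(g,[(-.105+v,0,.077)])),proj(ps,pose_pts(g,[(-.105+v,0,.077)])))
plan((.5,-.37,.2),np.pi/2)
E
```

```text
block (array([ 0.58773289, -0.09541305,  3.02893881]), 3, np.float64(0.05041830007997583)) [[252.9, 176.1], [252.0, 184.7], [251.0, 193.0]]
block (array([ 0.66689812, -0.22302605,  0.42774496]), 3, np.float64(0.05002955714043643)) [[291.6, 150.8], [295.0, 158.0], [299.0, 165.7]]
block (array([0.41441912, 0.24429933, 0.29527317]), 3, np.float64(0.04791999426313694)) [[129.9, 236.9], [132.0, 245.0], [134.1, 253.1]]
[(array([350.04285714, 232.05714286]), np.int32(70))]
jawplate z.06,.077 [[ 0.4469 -0.3725  0.06  ]] [[ 0.4451 -0.3687  0.077 ]]
[(array([306.13513514, 216.04504505]), np.int32(111), array([[ 0.4931, -0.2491,  0.06  ]]))]
side [(array([291.8030303 , 262.13636364]), np.int32(66))]
0.03 [[351.74866394 230.87085413]] [[292.24461623 258.47071744]]
0.04 [[351.58387968 227.30811014]] [[294.48789951 256.79301684]]
0.05 [[351.41956477 223.75551377]] [[296.71742844 255.12560281]]
t 1.3 pos [0.2404 0.5769 0.1989] open 0.085 F [ 0.  -0.5  0.1]
  tool z in world [ 0.385  0.923 -0.   ] q6 -0.12
  SHIFT [0.6039, -0.0011, -0.7742] TURN [-0.0, -22.6, -0.0]
```

View pics/s1.png

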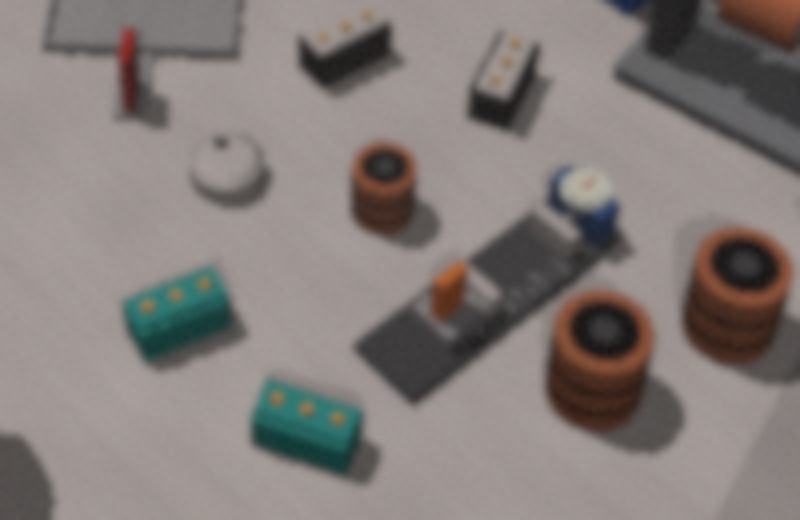

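The side crop agrees with the top view: jaw plate at (450,290), small sleeve at (383,188). First I'll draw the jaw back.

```bash
python3 - <<'E'
from fit import *
plan((.46,.1,.22),np.pi/2)
E
```

```text
t 1.3 pos [0.2404 0.5769 0.1989] open 0.085 F [ 0.  -0.5  0.1]
  tool z in world [ 0.385  0.923 -0.   ] q6 -0.12
  SHIFT [0.3862, -0.0211, -0.3557] TURN [-0.0, -22.6, -0.0]
```

>>> arm_command --steps '[[[0.2,-0.021,-0.19],[0,-12,0],0.6],[[0.386,-0.021,-0.356],[0,-22.6,0],0.6],[[0.386,-0.021,-0.356],[0,-22.6,0],0.6],[[0.386,-0.021,-0.356],[0,-22.6,0],0.6],[[0.386,-0.021,-0.356],[0,-22.6,0],0.6]]'

```text
t: 1.8
tool_pos: [0.3443, 0.3494, 0.2101]
tool_rot: [-1.57, -0.001, -0.0]
contact_force: [1.0, 0.4, 0.2]
opening: 0.0515
```

```bash
python3 - <<'E'
from fit import *
plan((.447,-.373,.15),np.pi/2)
E
```

```text
t 1.8 pos [0.3443 0.3494 0.2101] open 0.0515 F [1.  0.4 0.2]
  tool z in world [-0.  1.  0.] q6 -0.93
  SHIFT [0.1024, 0.06, -0.7224] TURN [-0.0, 0.0, 0.0]
```

>>> arm_command --steps '[[[0.05,-0.01,-0.04],[0,0,0],0.6],[[0.09,0,-0.1],[0,0,0],0.6],[[0.102,0,-0.16],[0,0,0],0.6],[[0.102,0,-0.21],[0,0,0],0.6],[[0.102,0,-0.26],[0,0,0],0.6]]'

```text
t: 2.3
tool_pos: [0.443, 0.132, 0.2106]
tool_rot: [-1.571, -0.001, -0.001]
contact_force: [0.7, 0.1, 0.5]
opening: 0.0512
```

>>> arm_command --steps '[[[0,0,-0.05],[0,0,0],0.6],[[0,0,-0.1],[0,0,0],0.6],[[0,0.01,-0.15],[0,0,0],0.6],[[0,0.02,-0.2],[0,0,0],0.6],[[0,0.03,-0.25],[0,0,0],0.6]]'

```text
t: 2.8
tool_pos: [0.4429, -0.1153, 0.1817]
tool_rot: [-1.571, -0.002, -0.002]
contact_force: [0.7, 0.5, 0.6]
opening: 0.0512
```

```bash
python3 - <<'E'
from fit import *
plan((.447,-.373,.13),np.pi/2)
E
```

```text
t 2.8 pos [ 0.4429 -0.1153  0.1817] open 0.0512 F [0.7 0.5 0.6]
  tool z in world [-0.  1. -0.] q6 -1.99
  SHIFT [0.0039, 0.0518, -0.2577] TURN [0.0, 0.0, 0.2]
```

>>> arm_command --steps '[[[0,0,-0.05],[0,0,0],0.5],[[0.004,0,-0.1],[0,0,0],0.5],[[0.004,0.01,-0.15],[0,0,0],0.5],[[0.004,0.03,-0.2],[0,0,0],0.5],[[0.004,0.05,-0.255],[0,0,0],0.5]]'

```text
t: 3.3
tool_pos: [0.447, -0.3581, 0.1371]
tool_rot: [-1.572, -0.003, -0.003]
contact_force: [-0.3, 0.1, 0.3]
opening: 0.0429
```

```bash
python3 - <<'E'
from fit import *
plan((.447,-.373,.045),np.pi/2)
for n,c in(("top",(270,150,430,300,4)),("side",(180,190,380,320,4))):
    p=ctrl.get_image(n);crop(p,"d_"+n,*c)
E
```

```text
t 3.3 pos [ 0.447  -0.3581  0.1371] open 0.0429 F [-0.3  0.1  0.3]
  tool z in world [ 0.     1.    -0.001] q6 -2.38
  SHIFT [-0.0004, 0.0921, -0.0148] TURN [0.1, -0.0, 0.2]
```

View pics/d_side.png

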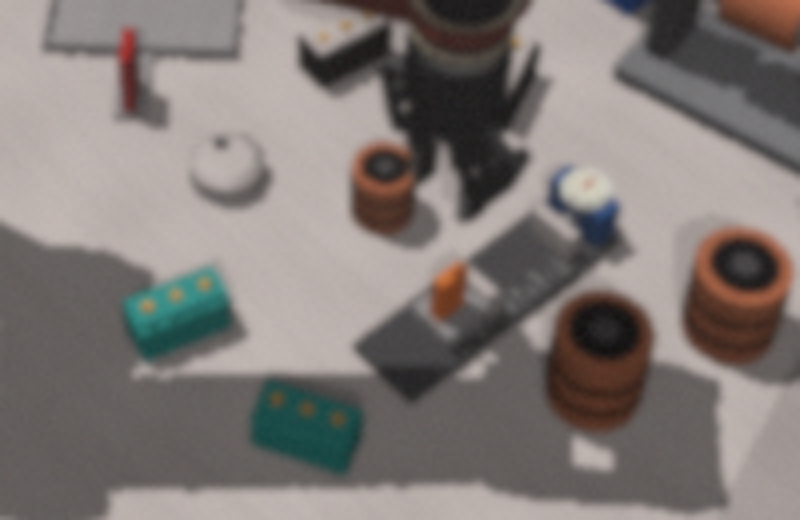

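The side crop shows the gripper above the gauge with the path to the orange plate clear. Descending.

>>> arm_command --steps '[[[0,0.01,-0.015],[0,0,0],0.5],[[0,0.04,-0.015],[0,0,0],0.5],[[0,0.07,-0.015],[0,0,0],0.5],[[0,0.09,-0.015],[0,0,0],0.5],[[0,0.092,-0.015],[0,0,0],0.5]]'

```text
t: 3.9
tool_pos: [0.443, -0.3715, 0.0381]
tool_rot: [-1.564, 0.008, 0.001]
contact_force: [0.0, 1.0, -0.0]
opening: 0.0425
```

>>> arm_command --steps '[[[0,0,0],[0,0,0],0],[[0,0,0],[0,0,0],0],[[0,0,0],[0,0,0],0],[[0,0,0],[0,0,0],0],[[0,0,0],[0,0,0],0]]' --force 40

```text
t: 4.4
tool_pos: [0.4437, -0.3726, 0.0396]
tool_rot: [-1.566, 0.007, -0.0]
contact_force: [-0.7, -3.6, 2.7]
opening: 0.0103
```

>>> arm_command --steps '[[[-0.005,0,0],[0,0,0],0],[[-0.01,0,0],[0,0,0],0],[[-0.015,0,0],[0,0,0],0],[[-0.018,0,0],[0,0,0],0],[[-0.02,0,0],[0,0,0],0]]'

```text
t: 4.9
tool_pos: [0.4233, -0.3727, 0.0397]
tool_rot: [-1.566, 0.007, -0.001]
contact_force: [2.2, -3.2, -2.3]
opening: 0.0098
```

>>> arm_command --steps '[[[-0.002,0,0],[0,0,0],0],[[-0.004,0,0],[0,0,0],0],[[-0.006,0,0],[0,0,0],0]]'

```text
t: 5.2
tool_pos: [0.4171, -0.3726, 0.0397]
tool_rot: [-1.566, 0.007, -0.001]
contact_force: [1.1, -3.9, -2.9]
opening: 0.0104
```

>>> arm_command --steps '[[[-0.001,0,0],[0,0,0],0],[[-0.002,0,0],[0,0,0],0]]'

```text
t: 5.4
tool_pos: [0.4151, -0.3727, 0.0397]
tool_rot: [-1.566, 0.007, -0.001]
contact_force: [1.9, -2.5, -4.0]
opening: 0.0102
```

>>> arm_command --steps '[[[-0.001,0,0],[0,0,0],0],[[-0.002,0,0],[0,0,0],0]]'

```text
t: 5.6
tool_pos: [0.4146, -0.3727, 0.0397]
tool_rot: [-1.567, 0.004, -0.004]
contact_force: [9.5, -2.8, -5.8]
opening: 0.01
```

The jaw is against its back stop: the force rises at TCP x = 0.4147, which is jaw value 0. Now I'll release and go for the sleeve.

>>> arm_command --steps '[[[0.0,0,0],[0,0,0],0.5],[[0,0,0],[0,0,0],0.5],[[0,0,0],[0,0,0],0.5],[[0,-0.05,0],[0,0,0],0.8],[[0,-0.1,0],[0,0,0],1.0]]'

```text
t: 6.1
tool_pos: [0.4131, -0.3714, 0.1386]
tool_rot: [-1.562, 0.007, -0.001]
contact_force: [1.1, -0.6, 0.9]
opening: 0.0701
```

```bash
python3 - <<'E'
from fit import *
p=ctrl.get_image("top")
b=blob(p,(352,241),14,lambda H,S,V:(H<20)&(S>150));print([ (x,a,unproj(p,x,.06).round(4)) for x,a in b])
plan((.493,-.2485,.13),np.pi/2)
E
```

```text
[(array([351.67621777, 240.85386819]), np.int32(349), array([[ 0.422 , -0.3761,  0.06  ]]))]
t 6.15 pos [ 0.4175 -0.3765  0.1509] open 0.0774 F [ 2.7 -2.7  7. ]
  tool z in world [ 0.005  1.    -0.006] q6 -2.43
  SHIFT [0.0746, 0.0208, 0.1285] TURN [0.3, -0.3, 0.5]
```

>>> arm_command --steps '[[[0.03,0.0,0.05],[0.3,-0.3,0.5],1.0],[[0.05,0.0,0.09],[0.3,-0.3,0.5],1.0],[[0.075,0,0.128],[0.3,-0.3,0.5],1.0],[[0.075,0,0.128],[0.3,-0.3,0.5],1.0]]'

```text
t: 6.55
tool_pos: [0.4952, -0.2446, 0.1512]
tool_rot: [-1.57, -0.005, 0.005]
contact_force: [-0.8, 0.0, -1.7]
opening: 0.0857
```

```bash
python3 - <<'E'
from fit import *
for n,c in(("top",(250,150,410,270,4)),("side",(180,190,380,320,4))):
    p=ctrl.get_image(n);crop(p,"e_"+n,*c)
plan((.493,-.2485,.022),np.pi/2)
E
```

```text
t 6.65 pos [ 0.4934 -0.248   0.1508] open 0.0856 F [-0.   0.6  0.4]
  tool z in world [-0.003  1.    -0.001] q6 -2.17
  SHIFT [-0.0002, 0.1288, -0.0004] TURN [0.0, 0.1, -0.1]
```

View pics/e_side.png

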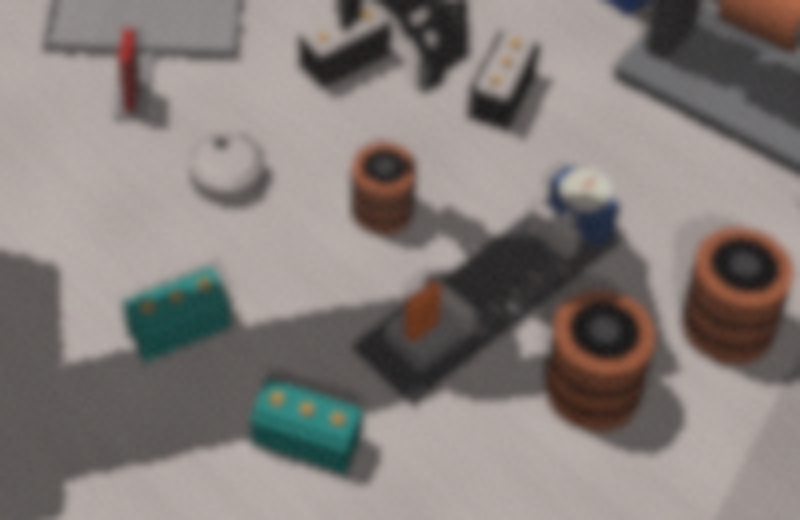

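View pics/e_top.png

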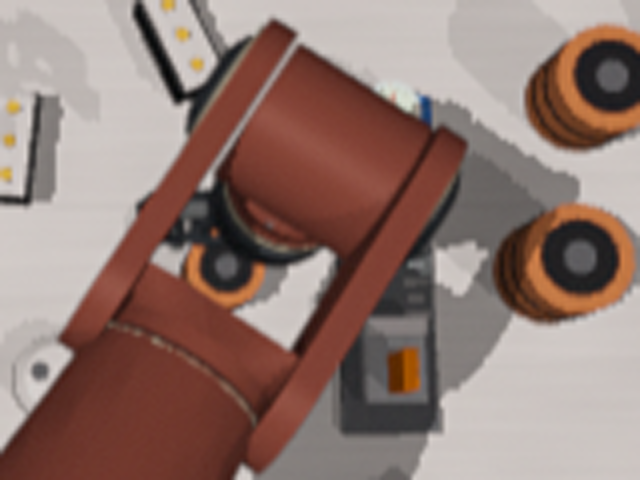

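The side view shows the jaw drawn back and the sleeve at (383,188) standing clear. Descending over it.

>>> arm_command --steps '[[[0,0.04,0],[0,0,0],1.0],[[0,0.08,0],[0,0,0],1.0],[[0,0.11,0],[0,0,0],1.0],[[0,0.129,0],[0,0,0],1.0],[[0,0.129,0],[0,0,0],1.0]]'

```text
t: 7.15
tool_pos: [0.4897, -0.2477, 0.0179]
tool_rot: [-1.568, 0.006, 0.006]
contact_force: [-0.9, 0.3, -0.3]
opening: 0.0855
```

>>> arm_command --steps '[[[0,0,0],[0,0,0],0.4],[[0,0,0],[0,0,0],0.4],[[0,0,0],[0,0,0],0.4],[[0,0,0],[0,0,0],0.4]]' --force 35

```text
t: 7.55
tool_pos: [0.4905, -0.2488, 0.0197]
tool_rot: [-1.57, 0.004, 0.005]
contact_force: [-2.7, -0.4, 4.3]
opening: 0.0537
```

>>> arm_command --steps '[[[0,-0.02,0],[0,0,0],0.4],[[0,-0.05,0],[0,0,0],0.4],[[0.01,-0.07,-0.02],[0,0,0],0.4],[[0.025,-0.07,-0.05],[0,0,0],0.4],[[0.0385,-0.07,-0.08],[0,0,0],0.4]]'

```text
t: 8.05
tool_pos: [0.5307, -0.3298, 0.0909]
tool_rot: [-1.571, 0.002, 0.004]
contact_force: [0.2, 0.1, -2.2]
opening: 0.0533
```

```bash
python3 - <<'E'
from fit import *
plan((.529,-.373,.06),np.pi/2+.002)
E
```

```text
t 8.05 pos [ 0.5307 -0.3298  0.0909] open 0.0533 F [ 0.2  0.1 -2.2]
  tool z in world [-0.001  1.    -0.   ] q6 -2.25
  SHIFT [-0.0016, 0.0309, -0.0432] TURN [0.0, -0.0, -0.2]
```

>>> arm_command --steps '[[[-0.0015,0,-0.025],[0,0,0],0.4],[[-0.0015,0,-0.043],[0,0,0],0.4],[[-0.0015,0.015,-0.043],[0,0,0],0.4],[[-0.0015,0.03,-0.043],[0,0,0],0.4],[[-0.0015,0.03,-0.043],[0,0,0],0.4]]'

```text
t: 8.55
tool_pos: [0.5265, -0.3694, 0.0559]
tool_rot: [-1.565, 0.006, 0.009]
contact_force: [0.4, -0.3, -3.2]
opening: 0.0534
```

```bash
python3 - <<'E'
from fit import *
p=ctrl.get_image("side");crop(p,"f_side",250,200,370,290,6)
plan((.529,-.373,.0305),np.pi/2+.002)
E
```

```text
t 8.6 pos [ 0.5273 -0.37    0.0574] open 0.0537 F [ 0.1 -1.  -2.4]
  tool z in world [-0.002  1.     0.004] q6 -2.3
  SHIFT [0.002, 0.0269, -0.0031] TURN [-0.2, 0.0, -0.5]
```

View pics/f_side.png

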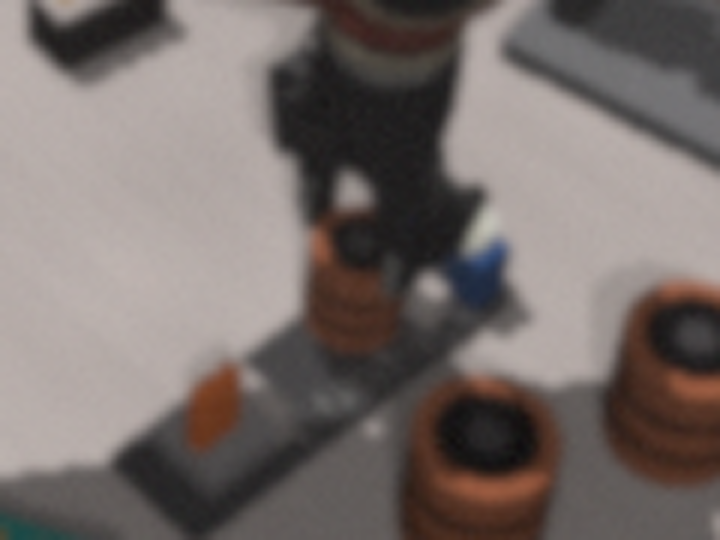

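The sleeve hangs upright over the bed, at about (355,290) in the crop. Lowering it.

>>> arm_command --steps '[[[0.002,0.01,-0.003],[-0.2,0,-0.4],0.4],[[0.002,0.018,-0.003],[-0.2,0,-0.4],0.4],[[0.002,0.023,-0.003],[-0.2,0,-0.4],0.4],[[0.002,0.025,-0.003],[-0.2,0,-0.4],0.4],[[0.002,0.026,-0.003],[-0.2,0,-0.4],0.4]]'

```text
t: 9.1
tool_pos: [0.5291, -0.3728, 0.0312]
tool_rot: [-1.57, -0.001, 0.003]
contact_force: [0.1, 0.1, -2.1]
opening: 0.0536
```

>>> arm_command --steps '[[[0,0.001,0],[0,0,0],0.4],[[0,0.001,0],[0,0,0],0.4]]'

```text
t: 9.3
tool_pos: [0.5292, -0.3731, 0.0305]
tool_rot: [-1.571, -0.001, 0.003]
contact_force: [0.4, -0.2, -2.2]
opening: 0.0535
```

>>> arm_command --steps '[[[0,0.001,0],[0,0,0],0.4],[[0,0.001,0],[0,0,0],0.4]]'

```text
t: 9.5
tool_pos: [0.5295, -0.3733, 0.0298]
tool_rot: [-1.571, -0.001, 0.002]
contact_force: [0.1, 0.8, -1.6]
opening: 0.0534
```

>>> arm_command --steps '[[[0,0.001,0],[0,0,0],0.4],[[0,0.001,0],[0,0,0],0.4]]'

```text
t: 9.7
tool_pos: [0.53, -0.3734, 0.0297]
tool_rot: [-1.571, -0.002, 0.002]
contact_force: [-0.5, 1.5, 2.3]
opening: 0.053
```

Contact with the bed. Releasing and rising.

>>> arm_command --steps '[[[0,0,0],[0,0,0],0.8],[[0,0,0],[0,0,0],0.9],[[0,-0.0,0],[0,0,0],0.95],[[0,-0.02,0],[0,0,0],1.0],[[0,-0.05,0],[0,0,0],1.0]]'

```text
t: 10.2
tool_pos: [0.5283, -0.372, 0.0774]
tool_rot: [-1.568, 0.001, 0.005]
contact_force: [-0.3, -0.4, -0.2]
opening: 0.0858
```

>>> arm_command --steps '[[[0,-0.03,0],[0,0,0],1.0],[[0,-0.06,0],[0,0,0],1.0],[[-0.05,-0.07,0],[0,0,0],0.5],[[-0.1,-0.07,0],[0,0,0],0.5],[[-0.115,-0.06,0],[0,0,0],0.5]]'

```text
t: 10.7
tool_pos: [0.4114, -0.3734, 0.1398]
tool_rot: [-1.571, 0.001, 0.002]
contact_force: [0.9, -0.4, 0.1]
opening: 0.0444
```

```bash
python3 - <<'E'
from fit import *
p=ctrl.get_image("side");crop(p,"g_side",250,200,370,290,6)
p=ctrl.get_image("top");crop(p,"g_top",290,150,430,300,4)
plan((.4147,-.373,.04),np.pi/2+.002)
E
```

```text
t 10.8 pos [ 0.4112 -0.3719  0.1366] open 0.0429 F [0.2 0.2 0.2]
  tool z in world [0.    1.    0.005] q6 -2.44
  SHIFT [0.0041, 0.0966, -0.0015] TURN [-0.3, -0.1, -0.3]
```

View pics/g_side.png

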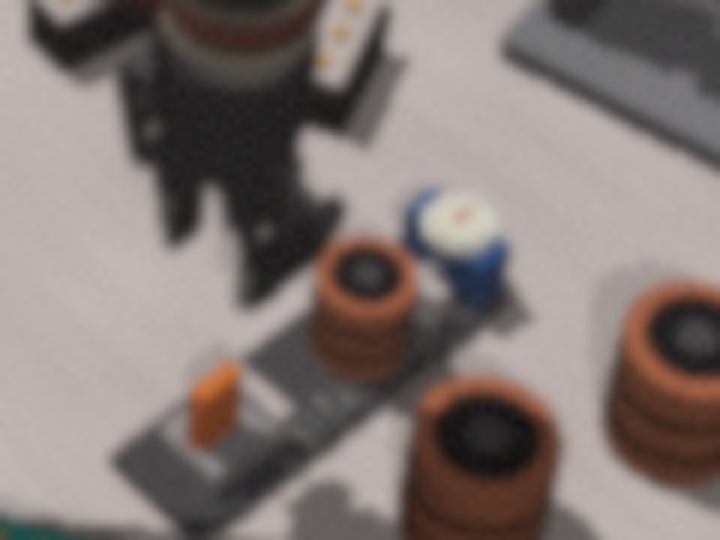

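View pics/g_top.png

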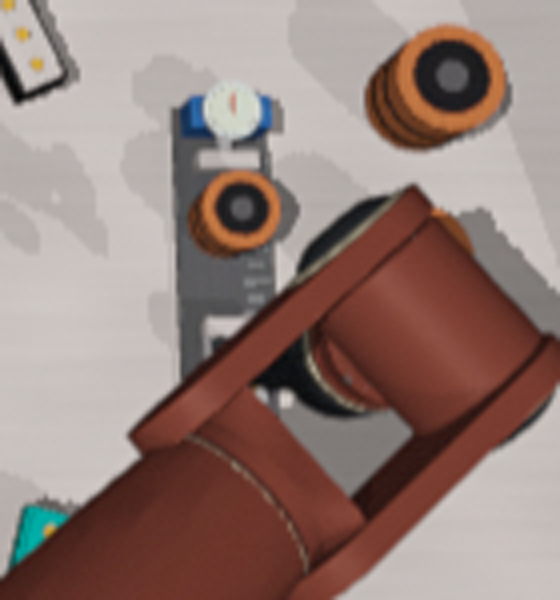

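The sleeve stands upright on the bed, with its top at (368,272) in the side crop and a small gap to the anvil. Gripping the jaw plate.

>>> arm_command --steps '[[[0.004,0.02,-0.0015],[0,0,0],0.5],[[0.004,0.05,-0.0015],[0,0,0],0.5],[[0.004,0.08,-0.0015],[0,0,0],0.5],[[0.004,0.096,-0.0015],[0,0,0],0.5],[[0.004,0.096,-0.0015],[0,0,0],0.5]]'

```text
t: 11.3
tool_pos: [0.4138, -0.3713, 0.0377]
tool_rot: [-1.562, 0.007, 0.007]
contact_force: [-0.0, 0.3, -0.4]
opening: 0.0426
```

```bash
python3 - <<'E'
from fit import *
p=ctrl.get_image("top")
s=blob(p,(350,201),12,lambda H,S,V:(V<90)&(S<90),30);print([(x,a,unproj(p,x,.07).round(4)) for x,a in s])
plan((.4147,-.373,.04),np.pi/2+.002)
E
```

```text
[(array([350.04081633, 201.55102041]), np.int32(98), array([[ 0.5328, -0.374 ,  0.07  ]]))]
t 11.35 pos [ 0.4148 -0.3725  0.0398] open 0.0431 F [ 0.3 -0.1 -0.5]
  tool z in world [-0.     1.     0.006] q6 -2.44
  SHIFT [-0.0001, -0.0002, -0.0005] TURN [-0.4, -0.1, -0.4]
```

>>> arm_command --steps '[[[0,0,0],[-0.4,0,-0.4],0],[[0,0,0],[-0.4,0,-0.4],0],[[0,0,0],[-0.4,0,-0.4],0],[[0,0,0],[-0.4,0,-0.4],0]]' --force 40

```text
t: 11.75
tool_pos: [0.4157, -0.373, 0.0418]
tool_rot: [-1.573, -0.002, -0.002]
contact_force: [-0.1, 2.5, 6.4]
opening: 0.0103
```

>>> arm_command --steps '[[[0.005,0,0],[0,0,0],0],[[0.011,0,0],[0,0,0],0],[[0.018,0,0],[0,0,0],0],[[0.025,0,0],[0,0,0],0],[[0.03,0,0],[0,0,0],0]]'

```text
t: 12.25
tool_pos: [0.4465, -0.373, 0.0419]
tool_rot: [-1.573, -0.002, -0.002]
contact_force: [-2.2, 1.3, 1.6]
opening: 0.0098
```

>>> arm_command --steps '[[[0.003,0,0],[0,0,0],0],[[0.006,0,0],[0,0,0],0],[[0.009,0,0],[0,0,0],0],[[0.012,0,0],[0,0,0],0],[[0.014,0,0],[0,0,0],0]]'

```text
t: 12.75
tool_pos: [0.4607, -0.373, 0.0419]
tool_rot: [-1.573, -0.002, -0.002]
contact_force: [-2.2, 1.9, 0.4]
opening: 0.0098
```

>>> arm_command --steps '[[[0.001,0,0],[0,0,0],0],[[0.002,0,0],[0,0,0],0],[[0.003,0,0],[0,0,0],0],[[0.004,0,0],[0,0,0],0]]'

```text
t: 13.15
tool_pos: [0.4645, -0.373, 0.0419]
tool_rot: [-1.573, -0.002, -0.001]
contact_force: [-2.4, -0.0, 2.0]
opening: 0.0098
```

>>> arm_command --steps '[[[0.001,0,0],[0,0,0],0],[[0.002,0,0],[0,0,0],0]]'

```text
t: 13.35
tool_pos: [0.4665, -0.373, 0.0419]
tool_rot: [-1.573, -0.002, -0.001]
contact_force: [-4.0, 1.5, 0.9]
opening: 0.0098
```

>>> arm_command --steps '[[[0.001,0,0],[0,0,0],0],[[0.001,0,0],[0,0,0],0]]'

```text
t: 13.55
tool_pos: [0.4677, -0.373, 0.0419]
tool_rot: [-1.573, -0.002, -0.001]
contact_force: [-2.1, 0.9, 1.6]
opening: 0.0097
```

>>> arm_command --steps '[[[0.001,0,0],[0,0,0],0],[[0.001,0,0],[0,0,0],0]]'

```text
t: 13.75
tool_pos: [0.4688, -0.373, 0.0419]
tool_rot: [-1.573, -0.002, -0.002]
contact_force: [-2.7, 1.8, 1.4]
opening: 0.0098
```

>>> arm_command --steps '[[[0.001,0,0],[0,0,0],0],[[0.001,0,0],[0,0,0],0]]'

```text
t: 13.95
tool_pos: [0.47, -0.373, 0.0418]
tool_rot: [-1.573, -0.002, -0.002]
contact_force: [-2.3, 0.4, 1.2]
opening: 0.0098
```

```bash
python3 - <<'E'
from fit import *
p=ctrl.get_image("side");crop(p,"h_side",280,210,360,280,8)
p=ctrl.get_image("top");crop(p,"h_top",310,160,390,250,6)
s=blob(p,(350,198),12,lambda H,S,V:(V<90)&(S<90),30);print([(x,a,unproj(p,x,.07).round(4)) for x,a in s])
E
```

```text
[(array([352.23275862, 194.98275862]), np.int32(116), array([[ 0.5518, -0.3812,  0.07  ]]))]
```

View pics/h_top.png

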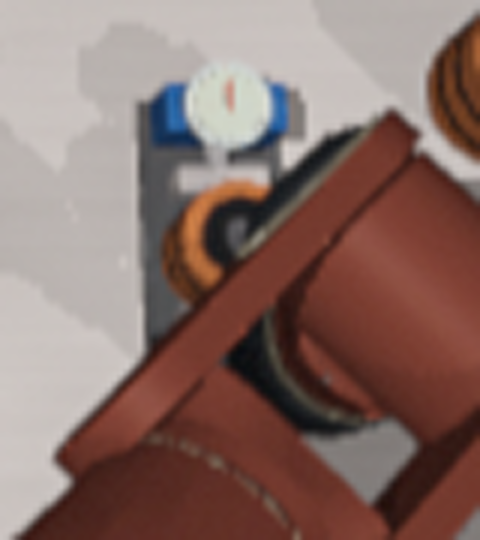

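View pics/h_side.png

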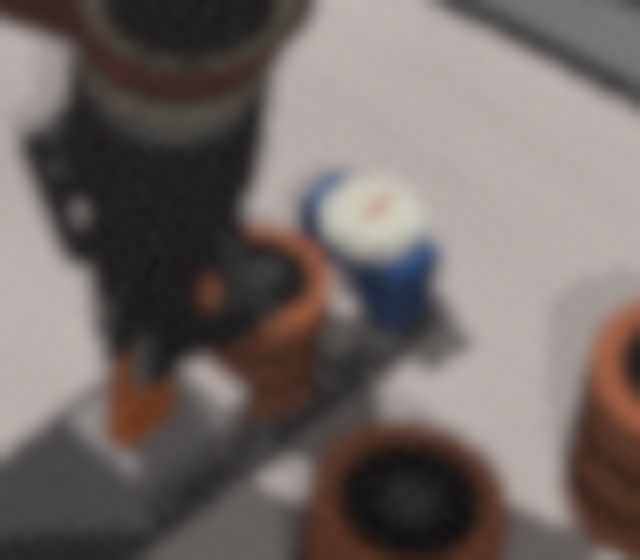

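The sleeve is near the anvil and the dial needle still points straight up, so it isn't pressed yet. I'll advance in 1 mm steps.

>>> arm_command --steps '[[[0.001,0,0],[0,0,0],0],[[0.001,0,0],[0,0,0],0]]'

```text
t: 14.25
tool_pos: [0.4709, -0.373, 0.0419]
tool_rot: [-1.573, -0.002, -0.002]
contact_force: [-3.9, 1.5, 2.0]
opening: 0.0096
```

>>> arm_command --steps '[[[0.001,0,0],[0,0,0],0],[[0.001,0,0],[0,0,0],0]]'

```text
t: 14.45
tool_pos: [0.4717, -0.373, 0.0418]
tool_rot: [-1.573, -0.002, -0.001]
contact_force: [-5.4, 2.3, 2.4]
opening: 0.0097
```

>>> arm_command --steps '[[[0.001,0,0],[0,0,0],0],[[0.001,0,0],[0,0,0],0]]'

```text
t: 14.65
tool_pos: [0.4723, -0.373, 0.0418]
tool_rot: [-1.572, -0.001, -0.0]
contact_force: [-5.1, 1.1, 3.4]
opening: 0.01
```

>>> arm_command --steps '[[[0.0015,0,0],[0,0,0],0],[[0.0015,0,0],[0,0,0],0]]'

```text
t: 14.85
tool_pos: [0.4733, -0.373, 0.0418]
tool_rot: [-1.572, -0.0, 0.001]
contact_force: [-6.0, 1.9, 2.9]
opening: 0.01
```

>>> arm_command --steps '[[[0.0015,0,0],[0,0,0],0],[[0.0015,0,0],[0,0,0],0]]'

```text
t: 15.05
tool_pos: [0.474, -0.3729, 0.0418]
tool_rot: [-1.572, 0.002, 0.003]
contact_force: [-5.9, 1.6, 3.9]
opening: 0.0096
```

```bash
python3 - <<'E'
from fit import *
p=ctrl.get_image("top");crop(p,"i_top",310,160,390,250,6)
for k in range(3):
    ctrl.get_image("side"); o=ctrl.get_obs(); print(o["t"],o["tool_pos"].round(4),o["contact_force"].round(1)) if hasattr(o["tool_pos"],"round") else print(o)
E
```

```text
15.15 [ 0.474  -0.373   0.0419] [-5.8  1.4  4.3]
15.2 [ 0.474  -0.373   0.0419] [-6.   2.   4.2]
15.25 [ 0.474  -0.373   0.0418] [-6.6  1.4  4.6]
```

View pics/i_top.png

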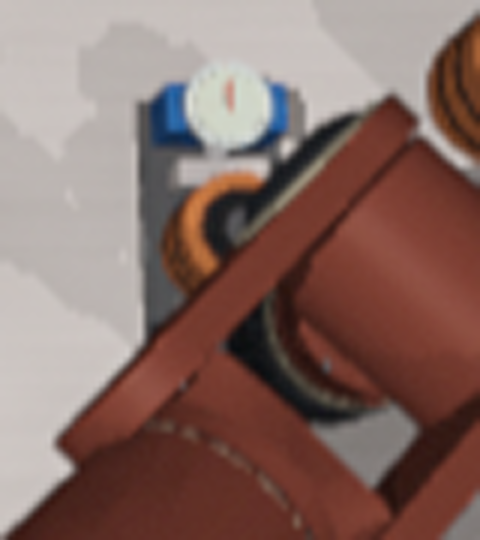

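>>> arm_command --steps '[[[0.0018,0,0],[0,0,0],0],[[0.0018,0,0],[0,0,0],0],[[0.0018,0,0],[0,0,0],0]]'

```text
t: 15.55
tool_pos: [0.4747, -0.373, 0.0418]
tool_rot: [-1.572, 0.003, 0.005]
contact_force: [-7.4, 2.1, 4.4]
opening: 0.0099
```

```bash
python3 - <<'E'
from fit import *
p=ctrl.get_image("top");crop(p,"j_top",330,160,375,200,12)
for k in range(4):
    q=ctrl.get_image("side"); o=ctrl.get_obs(); print(o["t"],o["tool_pos"].round(4),o["contact_force"].round(1))
crop(q,"j_side",280,210,360,280,8)
a=cv2.imread("pics/h_top.png")[:240,120:390];b=cv2.resize(cv2.imread("pics/j_top.png"),None,fx=.5,fy=.5)
cv2.imwrite("pics/cmp.png",np.hstack([cv2.resize(a,(540,480)),cv2.imread("pics/j_top.png")[:480,:][:,:260]]))
E
```

```text
15.65 [ 0.4747 -0.373   0.0419] [-7.2  1.6  4.6]
15.7 [ 0.4747 -0.373   0.0419] [-8.2  1.2  3.5]
15.75 [ 0.4747 -0.373   0.0418] [-7.5  1.8  3.8]
15.8 [ 0.4747 -0.3729  0.0418] [-9.   0.7  5. ]
```

View pics/cmp.png

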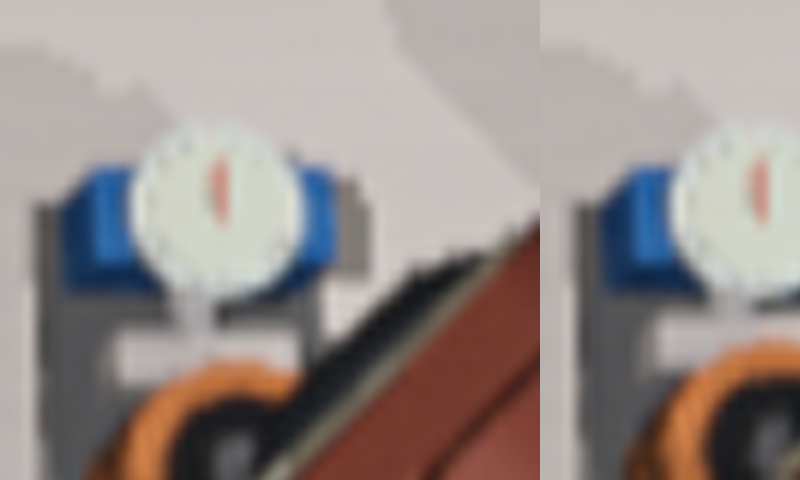

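Compared with before, the anvil plate has moved from rows 330–385 to rows 312–366, about 4.5 mm. The force agrees at about 5 N net of friction. Holding.

>>> arm_command --steps '[[[0.0004,0,0],[0,0,0],0],[[0.0004,0,0],[0,0,0],0],[[0.0004,0,0],[0,0,0],0],[[0.0004,0,0],[0,0,0],0],[[0.0004,0,0],[0,0,0],0]]'

```text
t: 16.3
tool_pos: [0.4746, -0.373, 0.0419]
tool_rot: [-1.571, 0.004, 0.005]
contact_force: [-6.0, 1.1, 3.1]
opening: 0.0101
```

>>> arm_command --steps '[[[0.0003,0,0],[0,0,0],0],[[0.0003,0,0],[0,0,0],0],[[0.0003,0,0],[0,0,0],0]]'

```text
t: 16.6
tool_pos: [0.4746, -0.3729, 0.0419]
tool_rot: [-1.571, 0.005, 0.006]
contact_force: [-5.1, 1.4, 3.3]
opening: 0.01
```

>>> arm_command --steps '[[[-0.004,0,0],[0,0,0],0],[[-0.009,0,0],[0,0,0],0],[[-0.015,0,0],[0,0,0],0],[[-0.022,0,0],[0,0,0],0],[[-0.03,0,0],[0,0,0],0]]'

```text
t: 17.1
tool_pos: [0.4442, -0.3729, 0.0419]
tool_rot: [-1.571, 0.004, 0.006]
contact_force: [2.7, -0.0, -1.9]
opening: 0.0103
```

>>> arm_command --steps '[[[-0.008,0,0],[0,0,0],0],[[-0.014,0,0],[0,0,0],0],[[-0.019,0,0],[0,0,0],0],[[-0.022,0,0],[0,0,0],0],[[-0.024,0,0],[0,0,0],0]]'

```text
t: 17.6
tool_pos: [0.4198, -0.3729, 0.0419]
tool_rot: [-1.571, 0.005, 0.006]
contact_force: [1.3, -0.6, -3.6]
opening: 0.0096
```

>>> arm_command --steps '[[[-0.002,0,0],[0,0,0],0],[[-0.004,0,0],[0,0,0],0],[[-0.004,0,0],[0,0,0],0]]'

```text
t: 17.9
tool_pos: [0.4154, -0.3729, 0.0419]
tool_rot: [-1.571, 0.005, 0.006]
contact_force: [-0.8, 0.6, -1.1]
opening: 0.01
```

>>> arm_command --steps '[[[-0.0015,0,0],[0,0,0],0],[[-0.003,0,0],[0,0,0],0]]'

```text
t: 18.1
tool_pos: [0.4154, -0.373, 0.042]
tool_rot: [-1.572, -0.0, -0.0]
contact_force: [14.5, -0.1, -9.0]
opening: 0.0098
```

The jaw is back on its stop at x = 0.4154, so it was at 59.2 mm during the hold, which puts the anvil at about 5.2 mm. Releasing the plate and returning to the sleeve.

>>> arm_command --steps '[[[0.001,0,0],[0,0,0],0.5],[[0.001,0,0],[0,0,0],0.5],[[0.001,0,0],[0,0,0],0.5],[[0,-0.05,0],[0,0,0],0.6],[[0,-0.1,0],[0,0,0],0.8]]'

```text
t: 18.6
tool_pos: [0.4137, -0.3716, 0.141]
tool_rot: [-1.568, 0.003, 0.003]
contact_force: [0.9, -1.3, 0.9]
opening: 0.0641
```

>>> arm_command --steps '[[[0,-0.01,0],[0,0,0],1.0],[[0.03,-0.015,0],[0,0,0],1.0],[[0.06,-0.015,0],[0,0,0],1.0],[[0.06,-0.015,0],[0,0,0],1.0]]'

```text
t: 19.0
tool_pos: [0.4758, -0.3717, 0.1561]
tool_rot: [-1.569, 0.001, 0.003]
contact_force: [-0.8, -0.1, -0.7]
opening: 0.085
```

```bash
python3 - <<'E'
from fit import *
p=ctrl.get_image("top");crop(p,"k_top",310,160,390,260,6)
s=blob(p,(350,198),12,lambda H,S,V:(V<90)&(S<90),30);print([(x,a,unproj(p,x,.07).round(4)) for x,a in s])
q=ctrl.get_image("side");crop(q,"k_side",250,200,370,290,6)
plan((.5385,-.373,.031),np.pi/2)
E
```

```text
[(array([346.41414141, 200.46464646]), np.int32(99), array([[ 0.536 , -0.3638,  0.07  ]]))]
t 19.1 pos [ 0.4735 -0.3715  0.1552] open 0.0855 F [-0.7 -0.5 -0.1]
  tool z in world [-0.     1.     0.003] q6 -2.36
  SHIFT [0.0656, 0.1239, -0.0019] TURN [-0.2, 0.0, -0.3]
```

View pics/k_top.png

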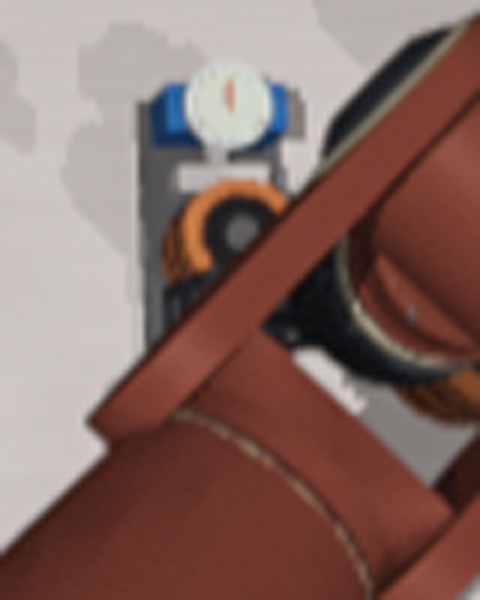

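View pics/k_side.png

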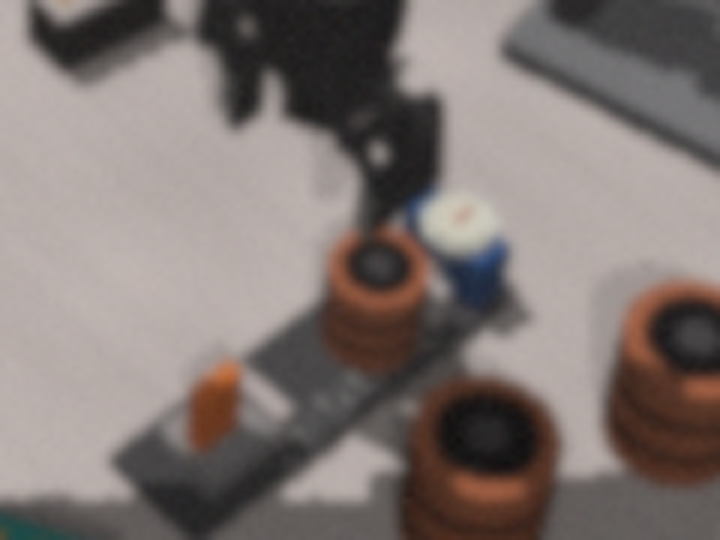

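The sleeve stands upright against the resting anvil: centre at (242,230) in the top crop, which is about x 0.541, y -0.374. The jaw is fully back. Grasping the sleeve.

>>> arm_command --steps '[[[0.04,0,-0.002],[0,0,0],1.0],[[0.066,0.02,-0.002],[0,0,0],1.0],[[0.066,0.06,-0.002],[0,0,0],1.0],[[0.066,0.1,-0.002],[0,0,0],1.0],[[0.066,0.12,-0.002],[0,0,0],1.0]]'

```text
t: 19.6
tool_pos: [0.5355, -0.3712, 0.0299]
tool_rot: [-1.563, 0.009, 0.009]
contact_force: [-0.5, 0.5, -0.8]
opening: 0.0855
```

>>> arm_command --steps '[[[0,0,0],[0,0,0],1.0],[[0,0,0],[0,0,0],0.4],[[0,0,0],[0,0,0],0.4],[[0,0,0],[0,0,0],0.4],[[0,0,0],[0,0,0],0.4]]' --force 35

```text
t: 20.1
tool_pos: [0.5394, -0.3765, 0.0381]
tool_rot: [-1.574, 0.002, 0.001]
contact_force: [-1.6, -3.4, 11.7]
opening: 0.0344
```

Opening is 34 mm, which isn't a sleeve grasp. Looking.

```bash
python3 - <<'E'
from fit import *
q=ctrl.get_image("side");crop(q,"l_side",250,190,370,290,6)
p=ctrl.get_image("top");crop(p,"l_top",310,160,390,260,6)
plan((.5385,-.373,.031),np.pi/2)
E
```

```text
t 20.2 pos [ 0.5393 -0.3765  0.0381] open 0.0347 F [-2.5 -3.3 14.3]
  tool z in world [ 0.     1.    -0.003] q6 -2.29
  SHIFT [-0.0008, 0.0071, 0.0035] TURN [0.2, -0.0, -0.1]
```

View pics/l_side.png

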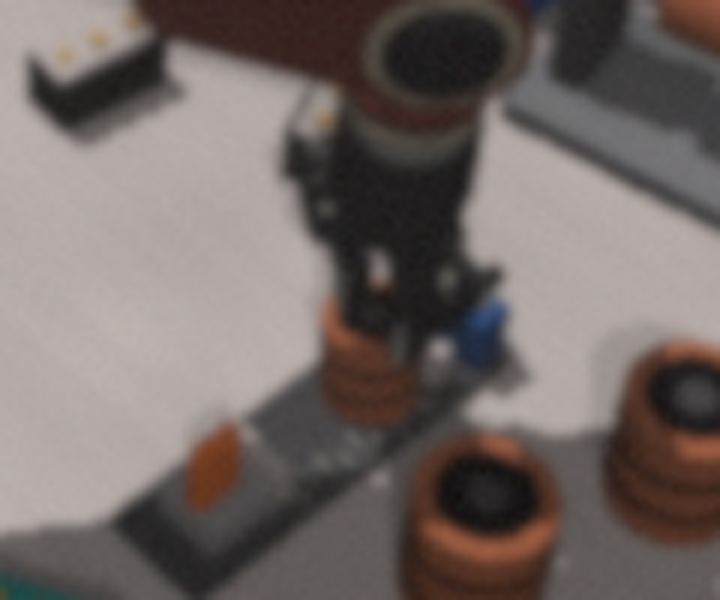

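View pics/l_top.png

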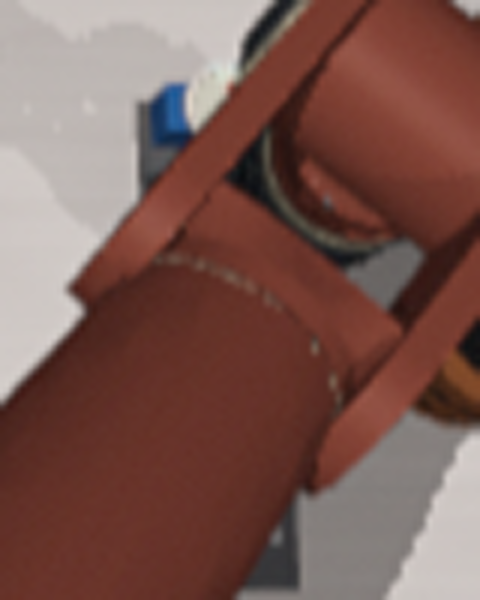

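```bash
python3 - <<'E'
from fit import *
q=ctrl.get_image("side")
s=8;off=np.array([270,195])
im=cv2.resize(np.ascontiguousarray(q["img"][195:270,270:360,::-1]),None,fx=s,fy=s,interpolation=cv2.INTER_CUBIC)
th=np.linspace(0,2*np.pi,40)
for z in(.01,.07):
    uv=((proj(q,np.c_[.541+.028*np.cos(th),-.374+.028*np.sin(th),0*th+z])+.5-off)*s).astype(np.int32)
    cv2.polylines(im,[uv],True,(0,0,255),1)
o=ctrl.get_obs();T=np.array(o["tool_pos"])
for dy in(-.017,.017):
    uv=((proj(q,T+np.array([[0,dy,0],[0,dy,.06]]))+.5-off)*s).astype(int)
    cv2.line(im,tuple(map(int,uv[0])),tuple(map(int,uv[1])),(0,255,0),2)
cv2.imwrite("pics/m.png",im)
print(ctrl.get_obs()["effort"])
E
```

```text
[  2.88438901 -36.0429132  -25.47422469   0.89493049   0.13518219
  -0.05359085]
```

View pics/m.png

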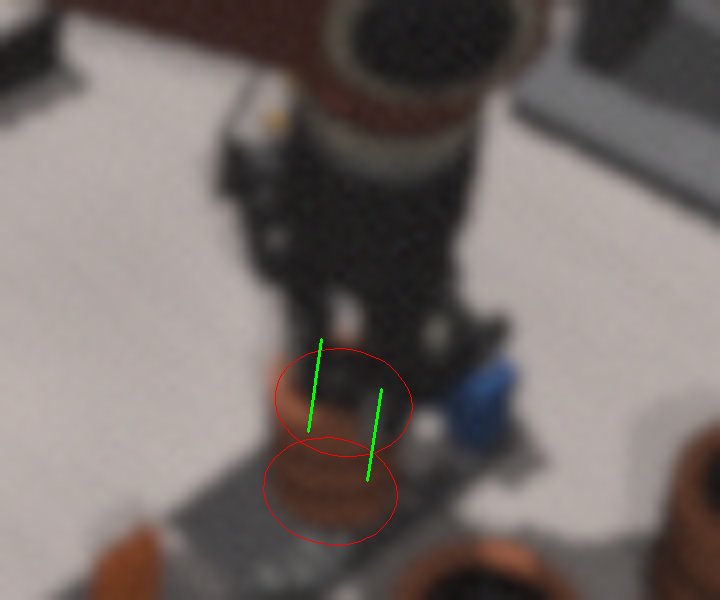

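>>> arm_command --steps '[[[0,0,0],[0,0,0],0.6],[[0,0,0],[0,0,0],0.8],[[0,0,0],[0,0,0],1.0],[[0,0,0],[0,0,0],1.0],[[0,0,0],[0,0,0],1.0]]'

```text
t: 20.75
tool_pos: [0.5388, -0.3759, 0.0371]
tool_rot: [-1.573, 0.003, 0.002]
contact_force: [-0.3, -0.7, -0.3]
opening: 0.0855
```

```bash
python3 - <<'E'
from fit import *
q=ctrl.get_image("side");crop(q,"n_side",270,195,360,270,8)
plan((.5385,-.373,.031),np.pi/2)
E
```

```text
t 20.8 pos [ 0.5389 -0.376   0.0372] open 0.0855 F [-0.2 -0.4  0.5]
  tool z in world [ 0.     1.    -0.002] q6 -2.29
  SHIFT [-0.0004, 0.0062, 0.003] TURN [0.1, -0.0, -0.2]
```

View pics/n_side.png

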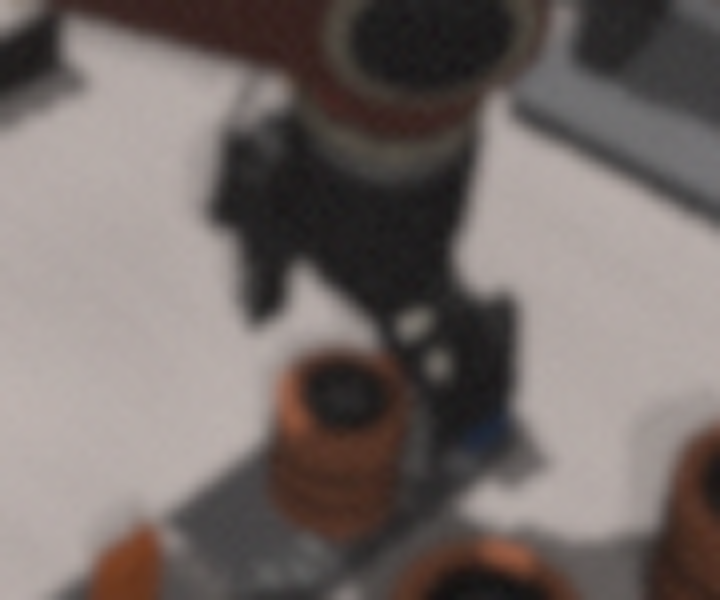

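```bash
python3 - <<'E'
from fit import *
q=ctrl.get_image("side")
s=8;off=np.array([270,195])
im=cv2.imread("pics/n_side.png")
o=ctrl.get_obs();T=np.array(o["tool_pos"])
th=np.linspace(0,2*np.pi,40)
for z in(.01,.07):
    uv=((proj(q,np.c_[.541+.028*np.cos(th),-.374+.028*np.sin(th),0*th+z])+.5-off)*s).astype(np.int32)
    cv2.polylines(im,[uv],True,(0,0,255),1)
for dy in(-.0428,.0428):
    uv=((proj(q,T+np.array([[0,dy,0.013],[0,dy,.06]]))+.5-off)*s).astype(int)
    cv2.line(im,tuple(map(int,uv[0])),tuple(map(int,uv[1])),(0,255,0),2)
cv2.imwrite("pics/m2.png",im)
p=ctrl.get_image("top");crop(p,"n_top",310,160,390,260,6)
E
```

```text
(no output)
```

View pics/m2.png

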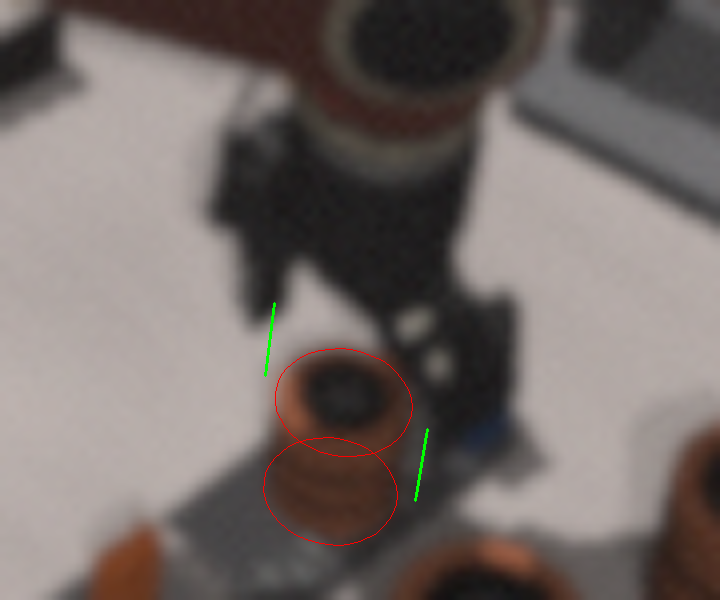

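The sleeve is untouched and upright. I had stopped too high: the open pads stand farther back, so they slid off the top rim. Going about 17 mm lower and gripping again.

>>> arm_command --steps '[[[0,0.005,0.002],[0,0,0],1.0],[[0.001,0.01,0.002],[0,0,0],1.0],[[0.001,0.014,0.002],[0,0,0],1.0],[[0.001,0.016,0.002],[0,0,0],1.0],[[0.001,0.0165,0.002],[0,0,0],1.0]]'

```text
t: 21.4
tool_pos: [0.5397, -0.374, 0.0203]
tool_rot: [-1.573, 0.003, 0.003]
contact_force: [0.7, 0.1, 0.1]
opening: 0.0854
```

>>> arm_command --steps '[[[0,0,0],[0,0,0],0.45],[[0,0,0],[0,0,0],0.45],[[0,0,0],[0,0,0],0.45],[[0,0,0],[0,0,0],0.45]]' --force 35

```text
t: 21.8
tool_pos: [0.54, -0.3742, 0.0208]
tool_rot: [-1.573, 0.003, 0.002]
contact_force: [-0.1, 0.2, 2.2]
opening: 0.0542
```

Held (54 mm opening). Lifting and carrying it to the tray.

>>> arm_command --steps '[[[0,-0.03,0],[0,0,0],0.45],[[0,-0.07,0],[0,0,0],0.45],[[0,-0.1,0.02],[0,-6,0],0.45],[[-0.003,-0.1,0.06],[0,-12,0],0.45],[[-0.006,-0.1,0.1],[0,-18,0],0.45]]'

```text
t: 22.3
tool_pos: [0.5347, -0.2737, 0.1219]
tool_rot: [-1.56, -0.247, 0.25]
contact_force: [-0.2, 1.4, -3.5]
opening: 0.0545
```

```bash
python3 - <<'E'
from fit import *
t=P()["t"];w=pose_pts(t,[(-.050,-.042,.12)])[0];print(w)
plan(w,t[2]+np.pi/2)
E
```

```text
[0.51233643 0.03848432 0.12      ]
t 22.3 pos [ 0.5347 -0.2737  0.1219] open 0.0545 F [-0.2  1.4 -3.5]
  tool z in world [-0.311  0.95  -0.003] q6 -2.48
  SHIFT [0.0759, 0.0007, 0.3036] TURN [0.2, -28.2, -0.2]
```

>>> arm_command --steps '[[[0.01,0,0.045],[0,-6,0],0.45],[[0.022,0,0.09],[0,-12,0],0.45],[[0.033,0,0.135],[0,-18,0],0.45],[[0.044,0,0.18],[0,-23,0],0.45],[[0.055,0,0.22],[0,-28.2,0],0.45]]'

```text
t: 22.8
tool_pos: [0.5173, -0.0454, 0.1203]
tool_rot: [-1.478, -0.633, 0.638]
contact_force: [0.6, 0.3, -2.0]
opening: 0.054
```

```bash
python3 - <<'E'
from fit import *
t=P()["t"];w=pose_pts(t,[(-.050,-.042,.12)])[0]
plan(w,t[2]+np.pi/2)
p=ctrl.get_image("top");crop(p,"o_top",80,120,360,300,2.8)
E
```

```text
t 22.8 pos [ 0.5173 -0.0454  0.1203] open 0.054 F [ 0.6  0.3 -2. ]
  tool z in world [-0.726  0.688 -0.001] q6 -2.61
  SHIFT [0.0575, 0.0, 0.0613] TURN [0.1, 0.2, -0.2]
```

View pics/o_top.png

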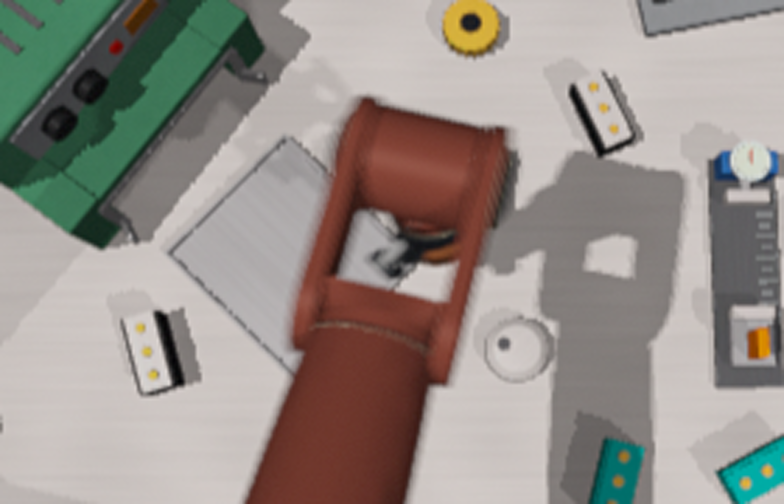

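The sleeve is in the gripper and the tray is unmoved. Moving over the slot and lowering.

>>> arm_command --steps '[[[0.028,0,0.03],[0,0,0],0.45],[[0.0575,0,0.0613],[0,0,0],0.45],[[0.0575,0.02,0.0613],[0,0,0],0.45],[[0.0575,0.05,0.0613],[0,0,0],0.45],[[0.0575,0.075,0.0613],[0,0,0],0.45]]'

```text
t: 23.35
tool_pos: [0.5103, 0.0446, 0.0436]
tool_rot: [-1.471, -0.638, 0.642]
contact_force: [0.8, -0.6, -2.2]
opening: 0.0548
```

```bash
python3 - <<'E'
from fit import *
t=P()["t"];w=pose_pts(t,[(-.050,-.042,.018)])[0]
plan(w,t[2]+np.pi/2)
p=ctrl.get_image("side");crop(p,"p_side",150,150,290,250,5)
E
```

```text
t 23.35 pos [0.5103 0.0446 0.0436] open 0.0548 F [ 0.8 -0.6 -2.2]
  tool z in world [-0.731  0.682  0.004] q6 -2.45
  SHIFT [-0.0031, 0.0256, -0.0057] TURN [-0.2, 0.6, -0.1]
```

View pics/p_side.png

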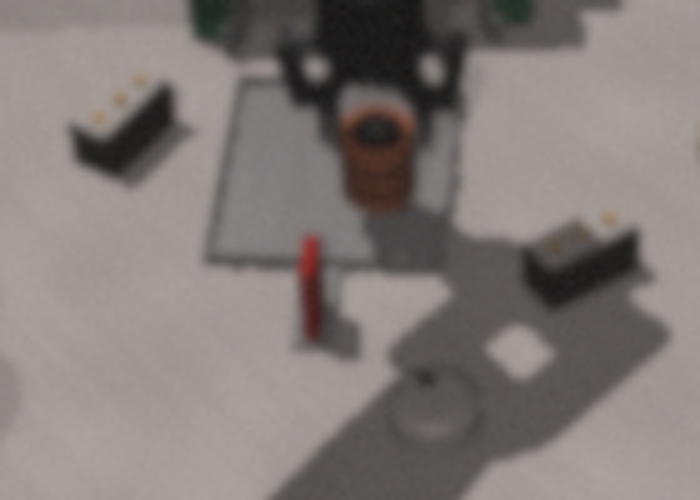

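The sleeve hangs upright over the near right quadrant of the tray, at (378,165) in the crop. Lowering to contact.

>>> arm_command --steps '[[[-0.002,0.01,-0.003],[0,0.6,0],0.45],[[-0.003,0.018,-0.0057],[0,0.6,0],0.45],[[-0.003,0.023,-0.0057],[0,0.6,0],0.45],[[-0.003,0.025,-0.0057],[0,0.6,0],0.45],[[-0.003,0.026,-0.0057],[0,0.6,0],0.45]]'

```text
t: 23.9
tool_pos: [0.5092, 0.0382, 0.0161]
tool_rot: [-1.469, -0.623, 0.64]
contact_force: [-12.4, -0.2, 19.4]
opening: 0.0545
```

>>> arm_command --steps '[[[0,0.001,0],[0,0,0],0.45],[[0,0.002,0],[0,0,0],0.45]]'

```text
t: 24.1
tool_pos: [0.5111, 0.0379, 0.0159]
tool_rot: [-1.471, -0.625, 0.637]
contact_force: [-3.1, 0.9, 13.1]
opening: 0.0543
```

>>> arm_command --steps '[[[0,-0.001,0],[0,0,0],0.7],[[0,-0.001,0],[0,0,0],0.85],[[0,-0.001,0],[0,0,0],0.9],[[0,-0.02,0],[0,0,0],0.9],[[0,-0.06,0],[0,0,0],0.9]]'

```text
t: 24.6
tool_pos: [0.508, 0.038, 0.0724]
tool_rot: [-1.467, -0.619, 0.643]
contact_force: [1.8, -0.0, 0.2]
opening: 0.0767
```

>>> arm_command --steps '[[[0,-0.04,0],[0,0,0],1.0],[[0,-0.08,-0.04],[0,4,0],1.0],[[0,-0.09,-0.09],[0,8,0],1.0],[[0,-0.09,-0.14],[0,12,0],1.0]]'

```text
t: 25.0
tool_pos: [0.6091, -0.0556, 0.1642]
tool_rot: [-1.515, -0.459, 0.475]
contact_force: [0.5, 0.6, 0.6]
opening: 0.0852
```

```bash
python3 - <<'E'
from fit import *
p=ctrl.get_image("side");crop(p,"q_side",140,120,360,280,3.5)
p=ctrl.get_image("top");crop(p,"q_top",80,120,360,300,2.8)
for c in((252,188),(294,162),(134,245)): print("block",block(p,c), studs(p,c).round(1).tolist())
plan((.5,-.1,.15),None)
E
```

```text
block (array([ 0.57543008, -0.09620364,  2.9658321 ]), 2, np.float64(0.025536970070283507)) [[253.0, 184.5], [251.5, 193.0]]
block (array([ 0.66715333, -0.22280947,  0.43311016]), 3, np.float64(0.05099644424372246)) [[291.4, 150.5], [295.0, 158.0], [299.0, 165.7]]
block (array([0.41465508, 0.24407505, 0.28295771]), 3, np.float64(0.048850584407214175)) [[130.0, 236.5], [132.1, 245.1], [134.1, 253.1]]
t 25.1 pos [ 0.6092 -0.0584  0.1599] open 0.0855 F [-0.9  0.9 -1.9]
  tool z in world [-0.56   0.829  0.01 ] q6 -2.38
  SHIFT [-0.1136, 0.0117, 0.0266] TURN [-0.6, 0.0, -0.7]
```

View pics/q_side.png

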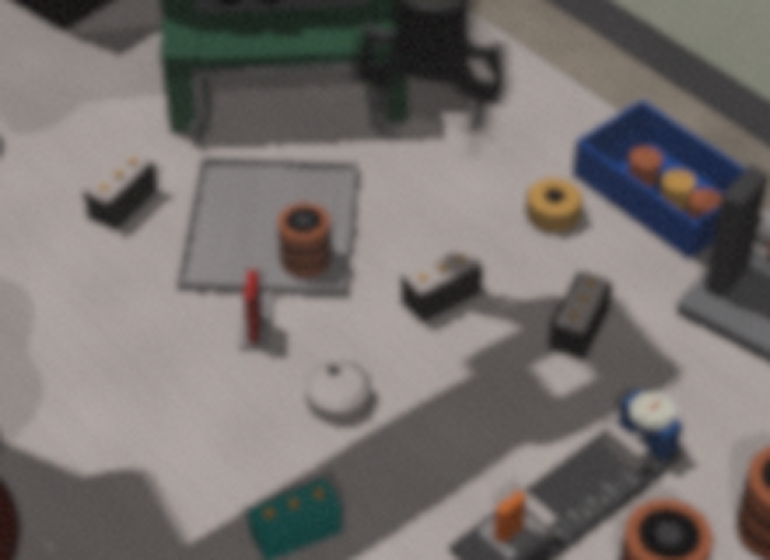

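View pics/q_top.png

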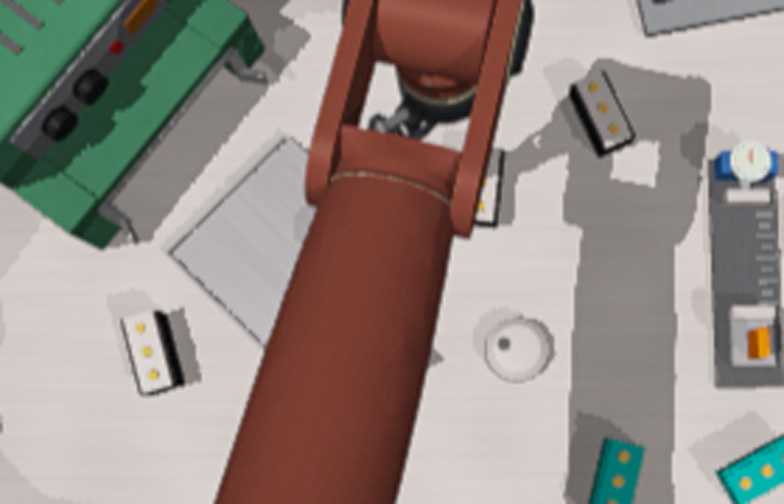

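The sleeve stands in the tray with its top at (303,215) in the side crop, and all three blocks are where they were. Next is block A at world (0.588, -0.095).

```bash
python3 - <<'E'
from fit import *
plan((.588,-.0955,.10),3.029+np.pi/2)
E
```

```text
t 25.1 pos [ 0.6092 -0.0584  0.1599] open 0.0855 F [-0.9  0.9 -1.9]
  tool z in world [-0.56   0.829  0.01 ] q6 -2.38
  SHIFT [-0.0376, 0.0602, -0.0195] TURN [-0.3, 40.5, -0.9]
```

>>> arm_command --steps '[[[-0.02,0.01,-0.01],[0,8.5,0],0.85],[[-0.0376,0.02,-0.0195],[0,17,0],0.85],[[-0.0376,0.03,-0.0195],[-0.3,25,-0.9],0.85],[[-0.0376,0.04,-0.0195],[-0.3,33,-0.9],0.85],[[-0.0376,0.04,-0.0195],[-0.3,40.5,-0.9],0.85]]'

```text
t: 25.6
tool_pos: [0.5863, -0.095, 0.1177]
tool_rot: [-1.567, 0.097, -0.089]
contact_force: [0.6, -0.6, -0.1]
opening: 0.0728
```

```bash
python3 - <<'E'
from fit import *
p=ctrl.get_image("side");crop(p,"r_side",200,150,340,250,5)
plan((.588,-.0955,.012),3.029+np.pi/2)
E
```

```text
t 25.65 pos [ 0.5869 -0.0949  0.1185] open 0.0723 F [-0.3  0.5  0.5]
  tool z in world [0.121 0.993 0.001] q6 -1.74
  SHIFT [0.0016, 0.1065, -0.0005] TURN [-0.0, -0.5, -0.2]
```

View pics/r_side.png

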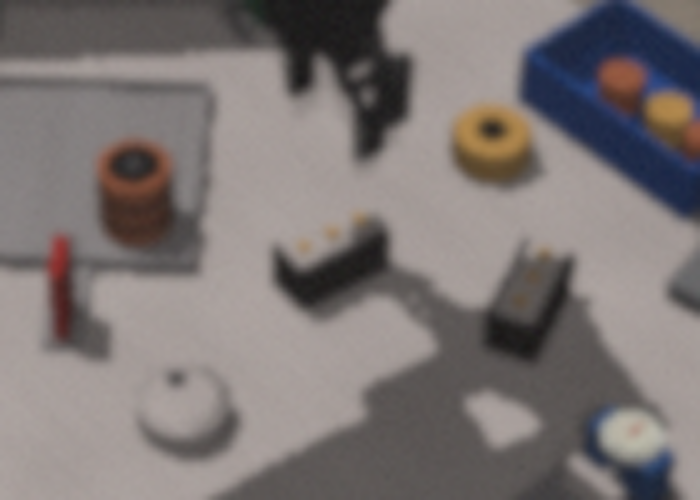

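>>> arm_command --steps '[[[0.0016,0.04,0],[0,-0.5,0],0.85],[[0.0016,0.07,0],[0,-0.5,0],0.85],[[0.0016,0.09,0],[0,-0.5,0],0.85],[[0.0016,0.104,0],[0,-0.5,0],0.85],[[0.0016,0.106,0],[0,-0.5,0],0.85]]'

```text
t: 26.15
tool_pos: [0.5865, -0.0943, 0.0104]
tool_rot: [-1.567, 0.093, -0.082]
contact_force: [0.4, -0.2, -0.2]
opening: 0.0724
```

>>> arm_command --steps '[[[0,0,0],[0,0,0],0.3],[[0,0,0],[0,0,0],0.3],[[0,0,0],[0,0,0],0.3],[[0,0,0],[0,0,0],0.3]]' --force 40

```text
t: 26.55
tool_pos: [0.5882, -0.0947, 0.0132]
tool_rot: [-1.568, 0.09, -0.084]
contact_force: [-0.0, 1.1, 0.1]
opening: 0.0258
```

Opening of 26 mm means a miss; the block may have been knocked. Looking.

```bash
python3 - <<'E'
from fit import *
p=ctrl.get_image("side");crop(p,"s_side",200,150,340,250,5)
p=ctrl.get_image("top");crop(p,"s_top",200,120,340,230,5)
E
```

```text
(no output)
```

View pics/s_side.png

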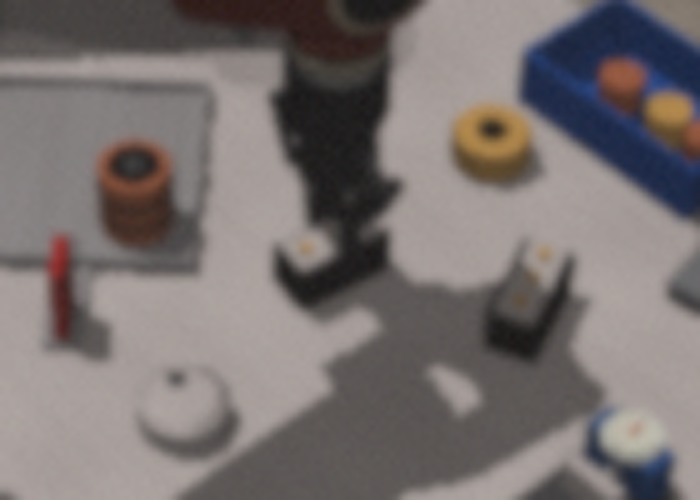

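View pics/s_top.png

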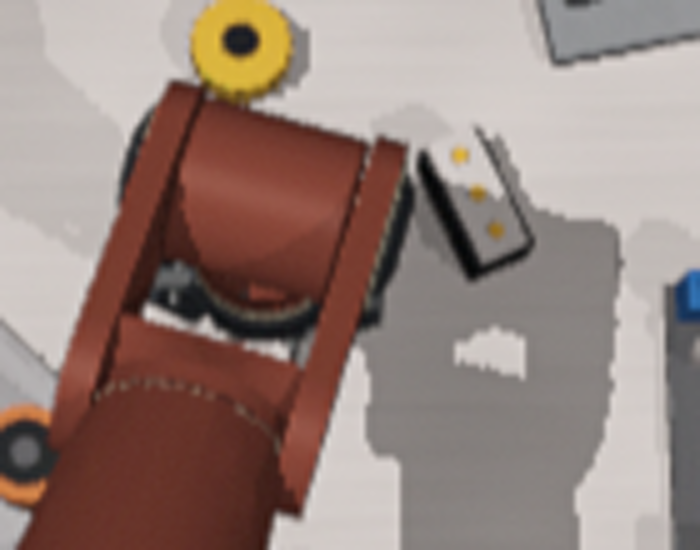

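The block at (330,260) hasn't moved and the closed fingers are above it. The real fingertips seem to sit higher than the reported TCP. I'll measure that offset in the images.

```bash
python3 - <<'E'
from fit import *
o=ctrl.get_obs();T=np.array(o["tool_pos"]);Rm=R.from_rotvec(o["tool_rot"]).as_matrix()
print(T,o["tool_rot"],"y axis",Rm[:,1].round(3))
p=ctrl.get_image("side");crop(p,"u_side",235,160,305,220,10)
im=cv2.imread("pics/u_side.png")
for d in(0,.02,.04,.06):
    uv=(proj(p,T+[[0,0,d]])[0]+.5-[235,160])*10
    cv2.circle(im,tuple(map(int,uv)),4,(0,255,0),-1)
cv2.imwrite("pics/u_side.png",im)
E
```

```text
[ 0.58823124 -0.0944854   0.01270064] [-1.56735627  0.08962803 -0.08455067] y axis [-0.003  0.002 -1.   ]
```

View pics/u_side.png

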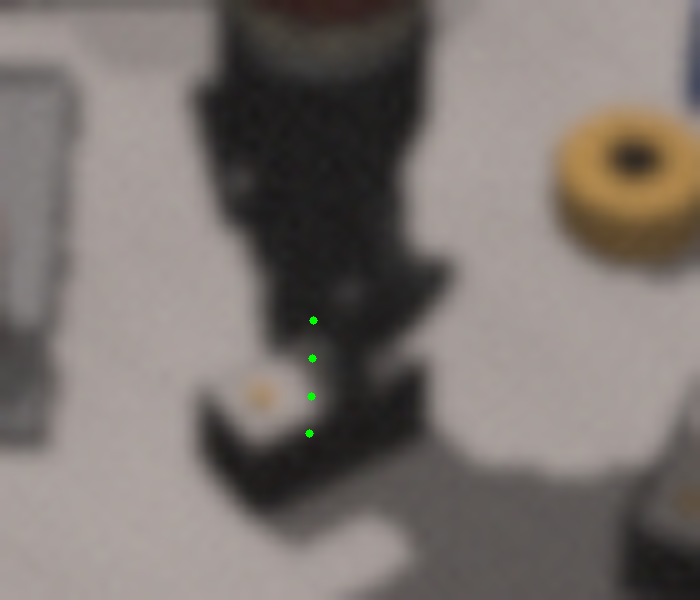

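The tips appear about 35 mm above the reported TCP. That fits everything so far, including the sleeve slip. I'll open, descend further in small steps, and watch the force.

>>> arm_command --steps '[[[0,0,0],[0,0,0],0.85],[[0,0,0],[0,0,0],0.85],[[0,0,0],[0,0,0],0.85],[[0,0.004,0],[0,0,0],0.85],[[0,0.008,0],[0,0,0],0.85]]'

```text
t: 27.2
tool_pos: [0.588, -0.0945, 0.0042]
tool_rot: [-1.567, 0.09, -0.084]
contact_force: [-0.6, 0.5, 0.1]
opening: 0.0723
```

>>> arm_command --steps '[[[0,0.004,0],[0,0,0],0.85],[[0,0.008,0],[0,0,0],0.85],[[0,0.008,0],[0,0,0],0.85]]'

```text
t: 27.5
tool_pos: [0.5871, -0.0942, -0.0051]
tool_rot: [-1.567, 0.092, -0.083]
contact_force: [0.1, 0.2, -0.5]
opening: 0.0727
```

```bash
python3 - <<'E'
from fit import *
o=ctrl.get_obs();T=np.array(o["tool_pos"])
p=ctrl.get_image("side");crop(p,"v_side",235,160,305,220,10)
plan((.588,-.0955,-.01),3.029+np.pi/2)
E
```

```text
t 27.55 pos [ 0.5875 -0.0944 -0.0046] open 0.0723 F [-0.6  0.2  1. ]
  tool z in world [0.111 0.994 0.002] q6 -1.74
  SHIFT [0.0007, 0.0054, -0.0011] TURN [-0.1, 0.1, -0.3]
```

View pics/v_side.png

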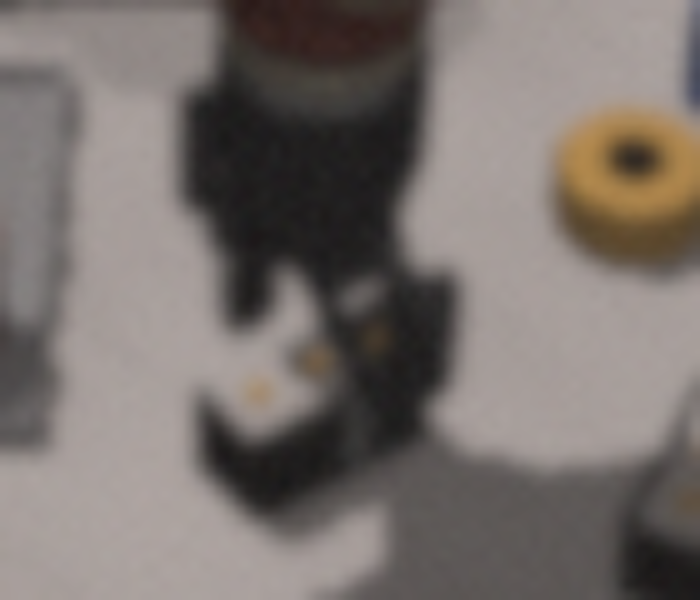

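TCP now reads -4.6 mm with no contact, so the offset is real. The fingers straddle the block. A little lower, then grip.

>>> arm_command --steps '[[[0,0.004,-0.001],[0,0,0],0.85],[[0,0.008,-0.001],[0,0,0],0.85],[[0,0.01,-0.001],[0,0,0],0.85],[[0,0.01,-0.001],[0,0,0],0.85]]'

```text
t: 27.95
tool_pos: [0.5869, -0.0952, -0.0151]
tool_rot: [-1.567, 0.092, -0.083]
contact_force: [0.4, -0.7, 0.6]
opening: 0.0726
```

>>> arm_command --steps '[[[0,0,0],[0,0,0],0.3],[[0,0,0],[0,0,0],0.3],[[0,0,0],[0,0,0],0.3],[[0,0,0],[0,0,0],0.3]]'

```text
t: 28.35
tool_pos: [0.5872, -0.0953, -0.0148]
tool_rot: [-1.567, 0.091, -0.083]
contact_force: [0.4, -0.2, 1.0]
opening: 0.0389
```

Gripped at 39 mm. Lifting and carrying it to the front right slot in the tray.

>>> arm_command --steps '[[[0,-0.03,0],[0,0,0],0.3],[[0,-0.07,0],[0,-5,0],0.3],[[0,-0.1,0],[0,-13,0],0.3],[[0,-0.1,0.03],[0,-21,0],0.3],[[0,-0.1,0.06],[0,-29,0],0.3]]'

```text
t: 28.85
tool_pos: [0.5954, -0.036, 0.0871]
tool_rot: [-1.546, -0.312, 0.314]
contact_force: [0.3, 0.2, -2.5]
opening: 0.0391
```

```bash
python3 - <<'E'
from fit import *
t=P()["t"];w=pose_pts(t,[(.048,-.043,.08)])[0];print(w)
plan(w,t[2]+np.pi/2)
E
```

```text
[0.58065748 0.10874978 0.08      ]
t 28.85 pos [ 0.5954 -0.036   0.0871] open 0.0391 F [ 0.3  0.2 -2.5]
  tool z in world [-0.388  0.921  0.002] q6 -2.16
  SHIFT [0.0426, 0.0074, 0.1391] TURN [-0.1, -23.5, -0.0]
```

>>> arm_command --steps '[[[0.014,0,0.045],[0,-8,0],0.3],[[0.028,0,0.09],[0,-16,0],0.3],[[0.0426,0,0.139],[0,-23.5,0],0.3],[[0.0426,0,0.139],[0,-23.5,0],0.3]]'

```text
t: 29.25
tool_pos: [0.5792, 0.1137, 0.0869]
tool_rot: [-1.47, -0.637, 0.639]
contact_force: [0.3, -0.0, -0.9]
opening: 0.0396
```

```bash
python3 - <<'E'
from fit import *
t=P()["t"];w=pose_pts(t,[(.048,-.043,.02)])[0]
plan(w,t[2]+np.pi/2)
p=ctrl.get_image("side");crop(p,"w_side",150,140,290,240,5)
p=ctrl.get_image("top");crop(p,"w_top",100,130,260,260,5)
E
```

```text
t 29.25 pos [0.5792 0.1137 0.0869] open 0.0396 F [ 0.3 -0.  -0.9]
  tool z in world [-0.729  0.685  0.005] q6 -2.32
  SHIFT [-0.0026, 0.0669, -0.0048] TURN [-0.3, 0.4, 0.0]
```

View pics/w_side.png

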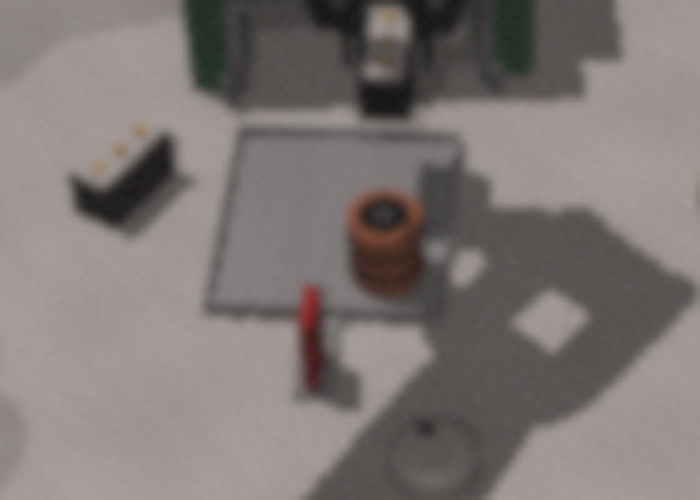

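View pics/w_top.png

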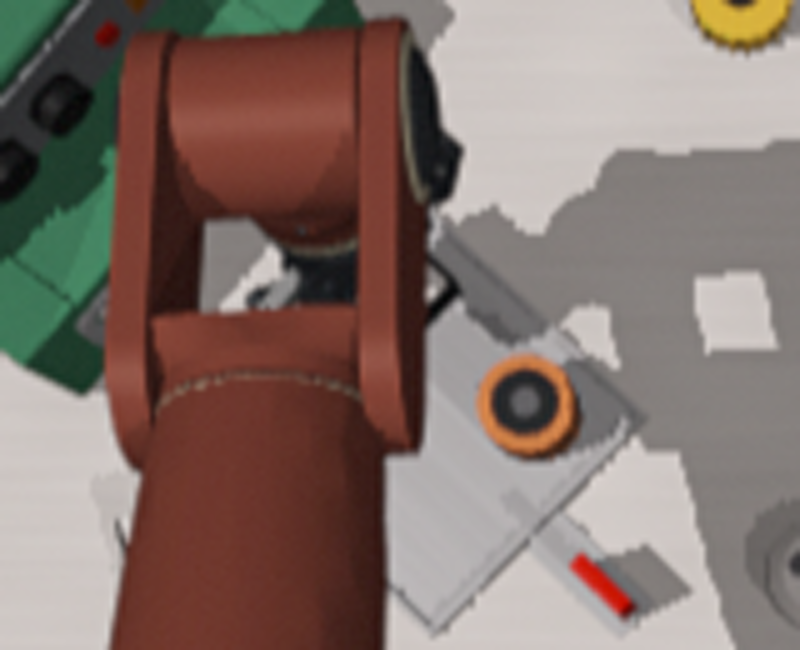

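The block is held level and aligned over the tray's front right slot, at (388,70) in the side crop. Lowering.

>>> arm_command --steps '[[[-0.002,0.03,-0.004],[-0.3,0.4,0],0.3],[[-0.0026,0.055,-0.005],[-0.3,0.4,0],0.3],[[-0.0026,0.075,-0.005],[-0.3,0.4,0],0.3],[[-0.0026,0.085,-0.005],[-0.3,0.4,0],0.3],[[-0.0026,0.089,-0.005],[-0.3,0.4,0],0.3]]'

```text
t: 29.85
tool_pos: [0.581, 0.103, -0.0034]
tool_rot: [-1.481, -0.625, 0.628]
contact_force: [0.3, -0.2, -1.8]
opening: 0.0392
```

```bash
python3 - <<'E'
from fit import *
t=P()["t"];w=pose_pts(t,[(.048,-.043,-.0085)])[0]
plan(w,t[2]+np.pi/2)
E
```

```text
t 29.85 pos [ 0.581   0.103  -0.0034] open 0.0392 F [ 0.3 -0.2 -1.8]
  tool z in world [-0.719  0.695 -0.001] q6 -2.32
  SHIFT [0.0039, 0.0051, 0.0042] TURN [0.1, -0.4, -0.2]
```

>>> arm_command --steps '[[[0.0035,0.002,0.004],[0,-0.4,0],0.3],[[0.0035,0.004,0.004],[0,-0.4,0],0.3],[[0.0035,0.005,0.004],[0,-0.4,0],0.3]]'

```text
t: 30.15
tool_pos: [0.5813, 0.1084, -0.0076]
tool_rot: [-1.48, -0.632, 0.633]
contact_force: [-0.2, 0.5, -0.7]
opening: 0.0393
```

>>> arm_command --steps '[[[0,0.001,0],[0,0,0],0.3],[[0,0.0015,0],[0,0,0],0.3]]'

```text
t: 30.35
tool_pos: [0.5818, 0.1085, -0.0084]
tool_rot: [-1.48, -0.633, 0.632]
contact_force: [0.1, -0.0, 0.3]
opening: 0.0393
```

>>> arm_command --steps '[[[0,0.001,0],[0,0,0],0.3],[[0,0.002,0],[0,0,0],0.3]]'

```text
t: 30.55
tool_pos: [0.5823, 0.1087, -0.0097]
tool_rot: [-1.48, -0.634, 0.631]
contact_force: [-1.0, 0.8, 7.1]
opening: 0.0392
```

>>> arm_command --steps '[[[0,0,0],[0,0,0],0.62],[[0,0,0],[0,0,0],0.62],[[0,0,0],[0,0,0],0.62],[[0,-0.03,0],[0,0,0],0.62],[[0,-0.08,0],[0,0,0],0.7]]'

```text
t: 31.05
tool_pos: [0.5782, 0.1085, 0.0664]
tool_rot: [-1.477, -0.626, 0.638]
contact_force: [0.3, 0.5, -0.1]
opening: 0.0595
```

>>> arm_command --steps '[[[0,-0.02,0],[0,0,0],0.85],[[0.0,-0.04,-0.05],[0,8,0],0.85],[[0,-0.05,-0.1],[0,16,0],0.85],[[0,-0.05,-0.15],[0,24,0],0.85],[[0,-0.05,-0.2],[0,32,0],0.85]]'

```text
t: 31.55
tool_pos: [0.7216, -0.0274, 0.1168]
tool_rot: [-1.565, -0.188, 0.197]
contact_force: [0.0, 0.7, 0.4]
opening: 0.0724
```

```bash
python3 - <<'E'
from fit import *
p=ctrl.get_image("side");crop(p,"x_side",140,120,360,280,3.5)
p=ctrl.get_image("top");crop(p,"x_top",80,120,360,300,2.8)
for c in((252,188),(294,162),(134,245)): print("block",block(p,c), studs(p,c).round(1).tolist())
plan((.667,-.2228,.06),.43+np.pi/2)
E
```

```text
block None []
block (array([ 0.66689812, -0.22302605,  0.42774496]), 3, np.float64(0.05002955714043643)) [[291.6, 150.8], [295.0, 158.0], [299.0, 165.7]]
block (array([0.41450573, 0.24418555, 0.27394346]), 3, np.float64(0.04919026716558469)) [[130.0, 236.5], [132.1, 245.1], [134.0, 253.3]]
t 31.65 pos [ 0.7227 -0.031   0.1146] open 0.0728 F [-0.5  0.3  0.1]
  tool z in world [-0.241  0.97  -0.003] q6 -1.96
  SHIFT [-0.0999, 0.0558, -0.1725] TURN [0.1, -10.7, -0.4]
```

View pics/x_side.png

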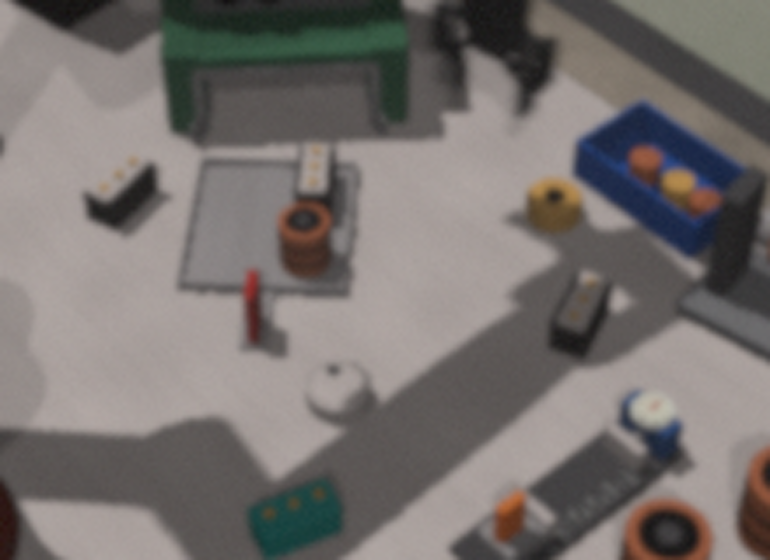

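View pics/x_top.png

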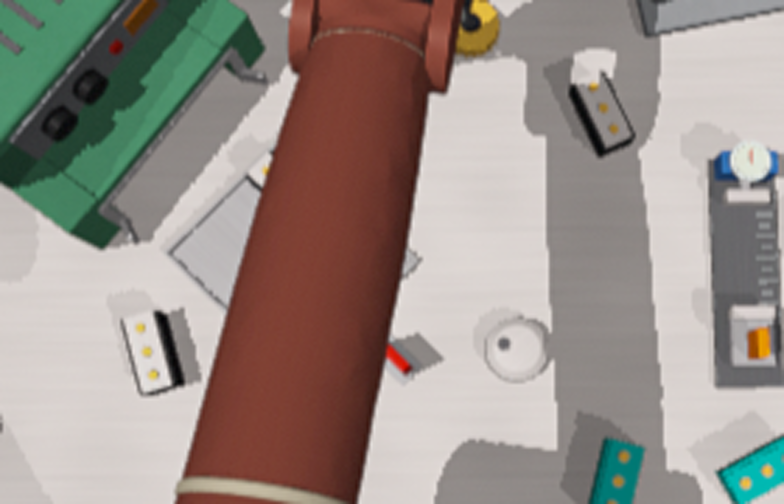

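Block A sits flat in the tray at (315,170). Next is block B at (0.667, -0.223).

>>> arm_command --steps '[[[-0.025,0,-0.043],[0,-5,0],0.85],[[-0.05,0,-0.086],[0,-10.7,0],0.85],[[-0.075,0,-0.13],[0,-10.7,0],0.85],[[-0.1,0.03,-0.1725],[0,-10.7,0],0.85],[[-0.1,0.05,-0.1725],[0,-10.7,0],0.85]]'

```text
t: 32.15
tool_pos: [0.6663, -0.2273, 0.067]
tool_rot: [-1.551, -0.331, 0.339]
contact_force: [0.5, 0.5, -0.4]
opening: 0.0724
```

```bash
python3 - <<'E'
from fit import *
p=ctrl.get_image("side");crop(p,"y_side",250,150,350,230,7)
plan((.667,-.2228,-.012),.43+np.pi/2)
E
```

```text
t 32.2 pos [ 0.6627 -0.2253  0.0601] open 0.0725 F [-3.7 -0.1 -2.6]
  tool z in world [-0.414  0.91   0.003] q6 -2.43
  SHIFT [0.0059, 0.072, 0.0003] TURN [-0.2, -0.2, -0.7]
```

View pics/y_side.png

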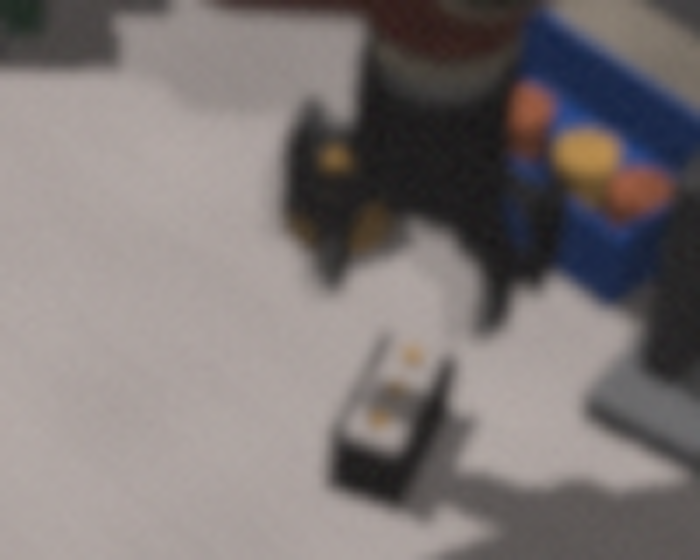

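The block is centred between the fingers. Descending.

>>> arm_command --steps '[[[0.005,0.025,0],[0,0,-0.5],0.85],[[0.0055,0.045,0],[0,0,-0.5],0.85],[[0.0055,0.06,0],[0,0,-0.5],0.85],[[0.0055,0.07,0],[0,0,-0.5],0.85],[[0.0055,0.074,0],[0,0,-0.5],0.85]]'

```text
t: 32.7
tool_pos: [0.6664, -0.2223, -0.0148]
tool_rot: [-1.542, -0.331, 0.34]
contact_force: [0.9, 0.6, 0.2]
opening: 0.0727
```

>>> arm_command --steps '[[[0,0,0],[0,0,0],0.85],[[0,0,0],[0,0,0],0.3],[[0,0,0],[0,0,0],0.3],[[0,0,0],[0,0,0],0.3],[[0,0,0],[0,0,0],0.3]]' --force 40

```text
t: 33.2
tool_pos: [0.6674, -0.2228, -0.0134]
tool_rot: [-1.543, -0.332, 0.338]
contact_force: [0.4, 0.2, 4.3]
opening: 0.0394
```

>>> arm_command --steps '[[[0,-0.03,0],[0,0,0],0.3],[[0,-0.07,0],[0,0,0],0.3],[[0,-0.11,0],[0,-5,0],0.3],[[0,-0.125,0.04],[0,-10,0],0.3],[[0,-0.125,0.085],[0,-15,0],0.3]]'

```text
t: 33.7
tool_pos: [0.635, -0.1468, 0.1165]
tool_rot: [-1.506, -0.543, 0.539]
contact_force: [0.8, 0.3, -0.6]
opening: 0.0392
```

```bash
python3 - <<'E'
from fit import *
t=P()["t"];w=pose_pts(t,[(.048,.043,.1)])[0];print(w)
plan(w,t[2]+np.pi/2)
E
```

```text
[0.51839066 0.16806961 0.1       ]
t 33.7 pos [ 0.635  -0.1468  0.1165] open 0.0392 F [ 0.8  0.3 -0.6]
  tool z in world [-0.637  0.771 -0.004] q6 -2.6
  SHIFT [0.1106, 0.0155, 0.317] TURN [0.2, -6.8, 0.1]
```

>>> arm_command --steps '[[[0.016,0,0.046],[0,-3,0],0.3],[[0.032,0,0.092],[0,-6.8,0],0.3],[[0.048,0,0.138],[0,-6.8,0],0.3],[[0.064,0,0.184],[0,-6.8,0],0.3],[[0.08,0,0.23],[0,-6.8,0],0.3]]'

```text
t: 34.2
tool_pos: [0.5488, 0.0831, 0.1155]
tool_rot: [-1.48, -0.634, 0.631]
contact_force: [0.9, 1.4, -1.9]
opening: 0.0392
```

```bash
python3 - <<'E'
from fit import *
t=P()["t"];w=pose_pts(t,[(.048,.043,.08)])[0];print(w)
plan(w,t[2]+np.pi/2)
E
```

```text
[0.51839066 0.16806961 0.08      ]
t 34.2 pos [0.5488 0.0831 0.1155] open 0.0392 F [ 0.9  1.4 -1.9]
  tool z in world [-0.724  0.69  -0.004] q6 -2.36
  SHIFT [0.0405, 0.0352, 0.0808] TURN [0.2, -0.0, 0.0]
```

>>> arm_command --steps '[[[0.02,0,0.04],[0,0,0],0.3],[[0.0405,0,0.081],[0,0,0],0.3],[[0.0405,0.01,0.081],[0,0,0],0.3],[[0.0405,0.03,0.081],[0,0,0],0.3],[[0.0405,0.035,0.081],[0,0,0],0.3]]'

```text
t: 34.7
tool_pos: [0.5163, 0.1677, 0.0775]
tool_rot: [-1.479, -0.631, 0.635]
contact_force: [-0.7, -0.1, -1.7]
opening: 0.0389
```

```bash
python3 - <<'E'
from fit import *
t=P()["t"];w=pose_pts(t,[(.048,.043,-.005)])[0]
plan(w,t[2]+np.pi/2)
p=ctrl.get_image("side");crop(p,"z_side",150,130,290,230,5)
E
```

```text
t 34.7 pos [0.5163 0.1677 0.0775] open 0.0389 F [-0.7 -0.1 -1.7]
  tool z in world [-0.724  0.69  -0.001] q6 -2.2
  SHIFT [0.0019, 0.0825, -0.0011] TURN [0.1, -0.0, -0.2]
```

View pics/z_side.png

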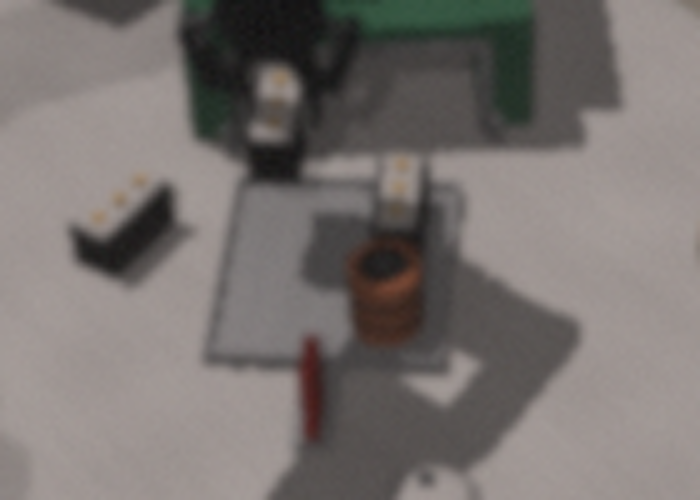

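Block B hangs over the front left slot, aligned. Lowering.

>>> arm_command --steps '[[[0.0015,0.03,-0.001],[0,0,0],0.3],[[0.002,0.055,-0.001],[0,0,0],0.3],[[0.002,0.072,-0.001],[0,0,0],0.3],[[0.002,0.079,-0.001],[0,0,0],0.3],[[0.002,0.082,-0.001],[0,0,0],0.3]]'

```text
t: 35.25
tool_pos: [0.5184, 0.1673, -0.005]
tool_rot: [-1.479, -0.629, 0.634]
contact_force: [-0.6, -0.2, -0.3]
opening: 0.0391
```

```bash
python3 - <<'E'
from fit import *
t=P()["t"];w=pose_pts(t,[(.048,.043,-.0084)])[0]
plan(w,t[2]+np.pi/2)
E
```

```text
t 35.25 pos [ 0.5184  0.1673 -0.005 ] open 0.0391 F [-0.6 -0.2 -0.3]
  tool z in world [-0.723  0.691 -0.001] q6 -2.2
  SHIFT [0.0006, 0.0034, 0.0006] TURN [0.0, -0.1, -0.2]
```

>>> arm_command --steps '[[[0.0005,0.0015,0],[0,0,0],0.3],[[0.0005,0.003,0],[0,0,0],0.3],[[0.0005,0.004,0],[0,0,0],0.3],[[0.0005,0.0045,0],[0,0,0],0.3]]'

```text
t: 35.65
tool_pos: [0.5195, 0.1677, -0.0084]
tool_rot: [-1.48, -0.63, 0.633]
contact_force: [-1.6, -1.0, 4.6]
opening: 0.0393
```

Contact. Releasing and moving towards block C.

>>> arm_command --steps '[[[0,0,0],[0,0,0],0.62],[[0,0,0],[0,0,0],0.62],[[0,0,0],[0,0,0],0.62],[[0,-0.03,0],[0,0,0],0.62],[[0,-0.08,0],[0,0,0],0.7]]'

```text
t: 36.15
tool_pos: [0.5158, 0.1673, 0.0681]
tool_rot: [-1.477, -0.622, 0.64]
contact_force: [1.4, 0.2, 0.6]
opening: 0.0593
```

```bash
python3 - <<'E'
from fit import *
plan((.4145,.2442,.08),.283+np.pi/2)
E
```

```text
t 36.15 pos [0.5158 0.1673 0.0681] open 0.0593 F [1.4 0.2 0.6]
  tool z in world [-0.723  0.691  0.004] q6 -2.2
  SHIFT [-0.0145, -0.0112, 0.1264] TURN [-0.1, 30.1, -0.7]
```

>>> arm_command --steps '[[[0,-0.03,0.03],[0,8,0],0.85],[[-0.007,-0.03,0.07],[0,16,0],0.85],[[-0.0145,-0.02,0.115],[0,24,0],0.85],[[-0.0145,-0.011,0.1264],[0,30.1,0],0.85],[[-0.0145,-0.011,0.1264],[0,30.1,0],0.85]]'

```text
t: 36.65
tool_pos: [0.4121, 0.2447, 0.0783]
tool_rot: [-1.563, -0.214, 0.235]
contact_force: [-0.1, -0.3, -0.8]
opening: 0.0725
```

```bash
python3 - <<'E'
from fit import *
plan((.4145,.2442,-.012),.283+np.pi/2)
p=ctrl.get_image("side");crop(p,"A_side",140,120,300,240,4.5)
p=ctrl.get_image("top");crop(p,"A_top",80,120,280,280,3.5)
print(block(p,(134,245)))
E
```

```text
t 36.65 pos [0.4121 0.2447 0.0783] open 0.0725 F [-0.1 -0.3 -0.8]
  tool z in world [-0.282  0.96  -0.002] q6 -1.48
  SHIFT [0.0034, 0.0903, -0.001] TURN [0.1, 0.1, -0.8]
(array([0.40209905, 0.2404915 , 0.29003036]), 2, np.float64(0.02208005053416886))
```

View pics/A_side.png

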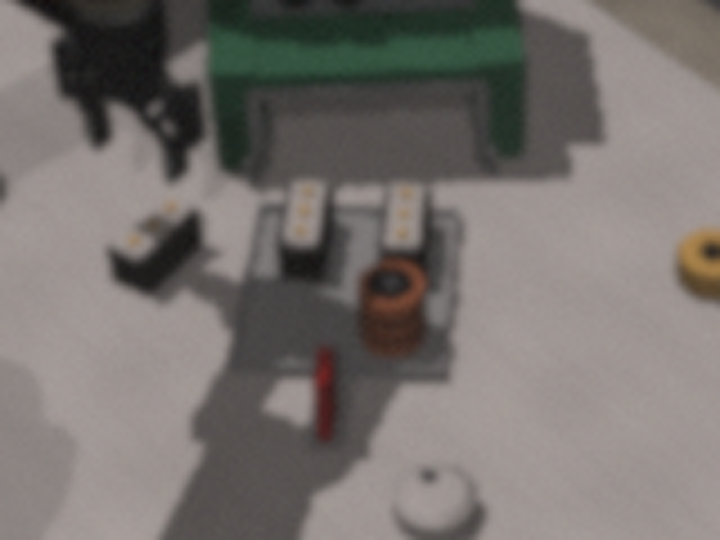

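View pics/A_top.png

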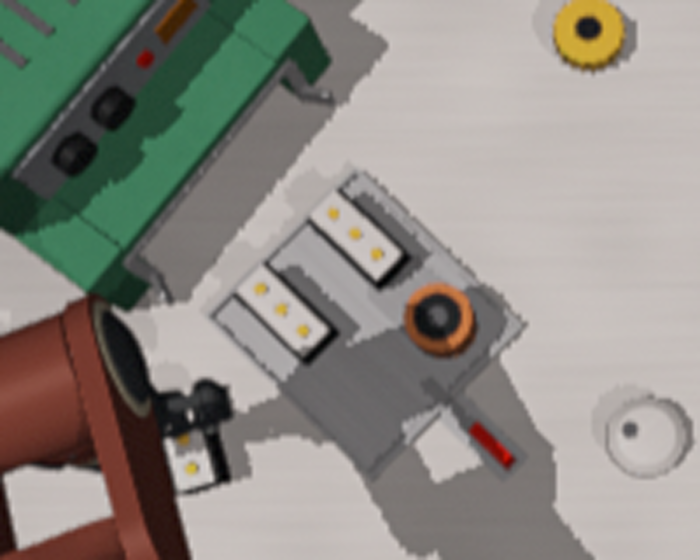

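Both blocks and the sleeve stand properly in the tray, and block C is unmoved. Descending on it.

>>> arm_command --steps '[[[0.003,0.03,0],[0,0,-0.6],0.85],[[0.0034,0.055,-0.001],[0,0,-0.6],0.85],[[0.0034,0.075,-0.001],[0,0,-0.6],0.85],[[0.0034,0.087,-0.001],[0,0,-0.6],0.85],[[0.0034,0.092,-0.001],[0,0,-0.6],0.85]]'

```text
t: 37.25
tool_pos: [0.4177, 0.2429, -0.013]
tool_rot: [-1.562, -0.222, 0.225]
contact_force: [0.6, -1.6, -1.1]
opening: 0.0724
```

>>> arm_command --steps '[[[0,0,0],[0,0,0],0.85],[[0,0,0],[0,0,0],0.3],[[0,0,0],[0,0,0],0.3],[[0,0,0],[0,0,0],0.3],[[0,0,0],[0,0,0],0.3]]' --force 40

```text
t: 37.75
tool_pos: [0.4189, 0.2435, -0.0116]
tool_rot: [-1.561, -0.225, 0.223]
contact_force: [0.2, 0.0, 4.2]
opening: 0.0391
```

>>> arm_command --steps '[[[0,-0.03,0],[0,0,0],0.3],[[0,-0.07,0],[0,0,0],0.3],[[0,-0.1,0],[0,-6,0],0.3],[[0,-0.11,-0.03],[0,-13,0],0.3],[[0,-0.11,-0.06],[0,-21,0],0.3]]'

```text
t: 38.25
tool_pos: [0.4372, 0.1863, 0.1013]
tool_rot: [-1.511, -0.521, 0.512]
contact_force: [1.7, -0.2, -1.7]
opening: 0.0393
```

```bash
python3 - <<'E'
from fit import *
t=P()["t"];w=pose_pts(t,[(-.045,.043,.085)])[0];print(w)
plan(w,t[2]+np.pi/2)
E
```

```text
[0.45424246 0.10073456 0.085     ]
t 38.25 pos [0.4372 0.1863 0.1013] open 0.0393 F [ 1.7 -0.2 -1.7]
  tool z in world [-0.613  0.79  -0.004] q6 -1.98
  SHIFT [-0.039, 0.0165, -0.078] TURN [0.3, -8.6, 0.2]
```

>>> arm_command --steps '[[[-0.015,0,-0.03],[0,-5,0],0.3],[[-0.03,0,-0.06],[0,-8.6,0],0.3],[[-0.039,0.005,-0.078],[0,-8.6,0],0.3],[[-0.039,0.016,-0.078],[0,-8.6,0],0.3],[[-0.039,0.016,-0.078],[0,-8.6,0],0.3]]'

```text
t: 38.75
tool_pos: [0.4523, 0.1007, 0.0831]
tool_rot: [-1.478, -0.633, 0.631]
contact_force: [0.1, -0.1, -1.8]
opening: 0.0394
```

```bash
python3 - <<'E'
from fit import *
t=P()["t"];w=pose_pts(t,[(-.045,.043,-.003)])[0]
plan(w,t[2]+np.pi/2)
p=ctrl.get_image("side");crop(p,"B_side",140,120,300,240,4.5)
E
```

```text
t 38.75 pos [0.4523 0.1007 0.0831] open 0.0394 F [ 0.1 -0.1 -1.8]
  tool z in world [-0.723  0.691 -0.002] q6 -2.32
  SHIFT [0.0012, 0.0861, -0.0012] TURN [0.1, -0.1, 0.1]
```

View pics/B_side.png

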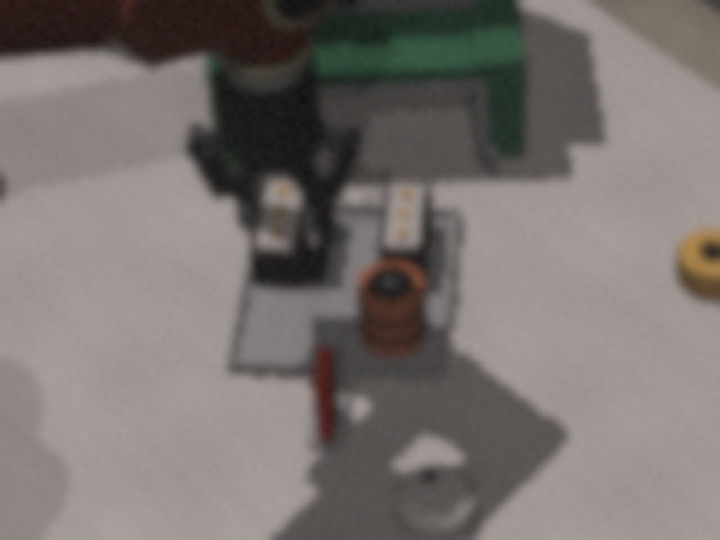

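>>> arm_command --steps '[[[0.001,0.03,-0.001],[0,0,0],0.3],[[0.001,0.055,-0.001],[0,0,0],0.3],[[0.001,0.072,-0.001],[0,0,0],0.3],[[0.001,0.082,-0.001],[0,0,0],0.3],[[0.001,0.0855,-0.001],[0,0,0],0.3]]'

```text
t: 39.3
tool_pos: [0.4535, 0.102, -0.0027]
tool_rot: [-1.477, -0.634, 0.633]
contact_force: [-0.0, 0.3, -0.4]
opening: 0.0388
```

>>> arm_command --steps '[[[0,0.0015,0],[0,0,0],0.3],[[0,0.003,0],[0,0,0],0.3],[[0,0.0035,0],[0,0,0],0.3]]'

```text
t: 39.6
tool_pos: [0.4542, 0.1021, -0.0054]
tool_rot: [-1.477, -0.636, 0.632]
contact_force: [-0.7, -0.2, -0.7]
opening: 0.039
```

>>> arm_command --steps '[[[0,0.001,0],[0,0,0],0.3],[[0,0.002,0],[0,0,0],0.3]]'

```text
t: 39.8
tool_pos: [0.4549, 0.1022, -0.0066]
tool_rot: [-1.478, -0.637, 0.631]
contact_force: [-3.8, -1.6, 9.4]
opening: 0.0388
```

>>> arm_command --steps '[[[0,0,0],[0,0,0],0.62],[[0,0,0],[0,0,0],0.62],[[0,0,0],[0,0,0],0.62],[[0,-0.03,0],[0,0,0],0.62],[[0,-0.08,0],[0,0,0],0.62]]'

```text
t: 40.3
tool_pos: [0.4509, 0.1019, 0.0703]
tool_rot: [-1.475, -0.629, 0.638]
contact_force: [0.6, 0.9, -0.5]
opening: 0.0531
```

>>> arm_command --steps '[[[0,-0.03,0],[0,0,0],0.5],[[0,-0.05,0.04],[0,0,0],0.5],[[0,-0.05,0.09],[0,0,0],0.5],[[0,-0.05,0.14],[0,0,0],0.5],[[0,-0.05,0.14],[0,0,0],0.5]]'

```text
t: 40.8
tool_pos: [0.3463, 0.2013, 0.1206]
tool_rot: [-1.472, -0.635, 0.643]
contact_force: [0.7, 0.6, 0.6]
opening: 0.0429
```

```bash
python3 - <<'E'
from fit import *
t=P()["t"];w=pose_pts(t,[(-.155,0,.05)])[0]
plan(w,t[2]+np.pi/2)
p=ctrl.get_image("side");crop(p,"C_side",140,120,300,240,4.5)
p=ctrl.get_image("top");crop(p,"C_top",60,80,260,260,4)
E
```

```text
t 40.8 pos [0.3463 0.2013 0.1206] open 0.0429 F [0.7 0.6 0.6]
  tool z in world [-0.73   0.684  0.005] q6 -2.05
  SHIFT [-0.1096, 0.0701, -0.1899] TURN [-0.3, 0.5, -0.2]
```

View pics/C_side.png

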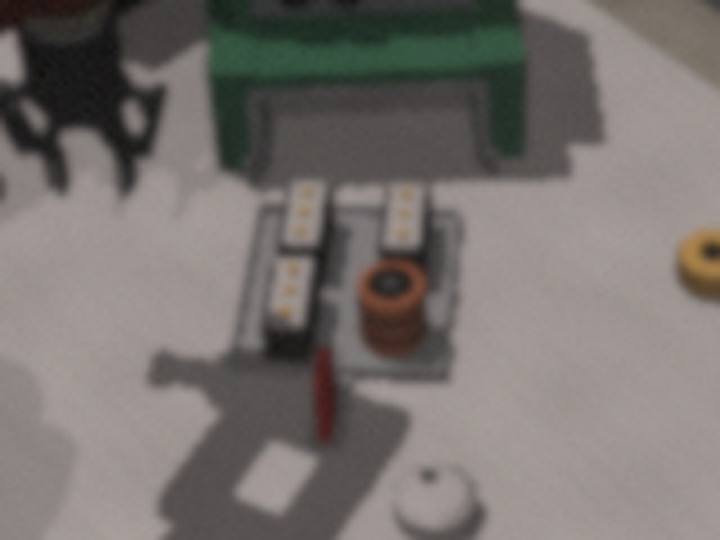

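View pics/C_top.png

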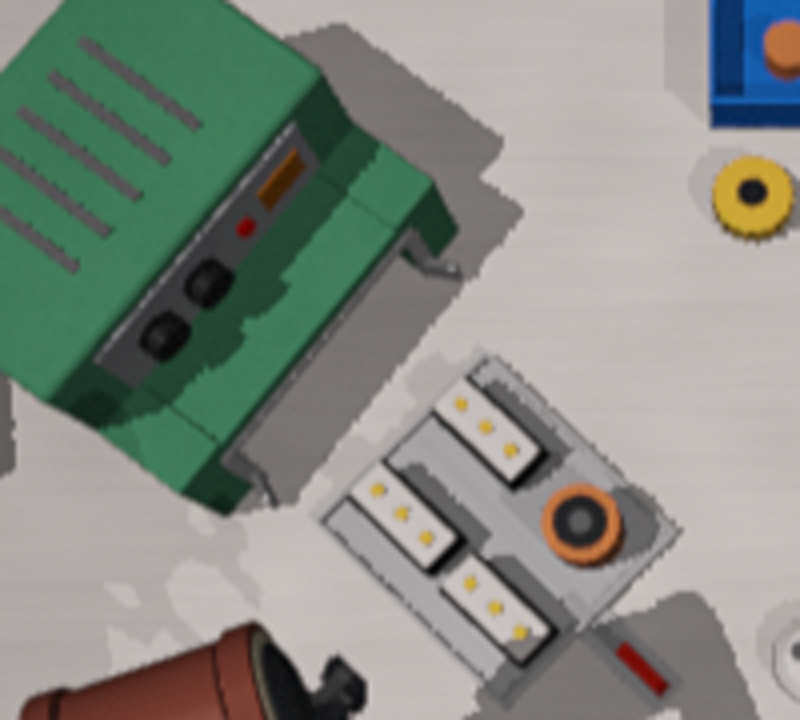

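All three blocks and the sleeve are in the tray, inside the rim. I'll refit the tray and oven poses from this picture before pushing.

```bash
cat > ov.py <<'E'
from fit import *
import sys
def ov(p,name,t,o,x0,y0,x1,y1,s):
    im=cv2.resize(np.ascontiguousarray(p["img"][y0:y1,x0:x1,::-1]),None,fx=s,fy=s,interpolation=cv2.INTER_CUBIC)
    off=np.array([x0,y0])
    draw(im,p,t,box(.2,.18,0,.012),s,off,(0,0,255));draw(im,p,t,box(.04,.012,.0,.075,-.155),s,off,(0,255,0))
    draw(im,p,o,box(.07,.28,0,.115,.035),s,off,(255,0,255));draw(im,p,o,box(.001,.19,0,.085,0),s,off,(0,255,255))
    cv2.imwrite(f"pics/{name}.png",im)
E
python3 - <<'E'
from ov import *
p=ctrl.get_image("top")
c=lambda L:(np.array(L)+.5)/4-.5+[60,80]
q=P()
t,e=fit(p,[(.1,-.09,.012),(-.1,-.09,.012),(.1,.09,.012)],c([(487,352),(681,530),(322,518)]),q["t"]);print("tray",t.round(4),e.round(2),q["t"])
o,e=fit(p,[(0,-.14,0),(0,.14,0),(0,-.14,.115),(0,.14,.115)],c([(457,232),(228,515),(432,180),(181,490)]),q["o"]);print("oven",o.round(4),e.round(2))
ps=ctrl.get_image("side")
ov(p,"D_top",t,o,60,80,260,260,4);ov(ps,"D_side",t,o,140,60,300,230,4)
json.dump(dict(q,t2=list(t),o2=list(o)),open("pose.json","w"))
E
```

```text
tray [0.5162 0.1037 0.8086] [1.1  0.25 1.56] [0.516415322953009, 0.10365611772904916, 0.8096311871638062]
oven [0.6364 0.2239 0.9322] [1.36 0.92 0.89 1.16]
```

View pics/D_top.png

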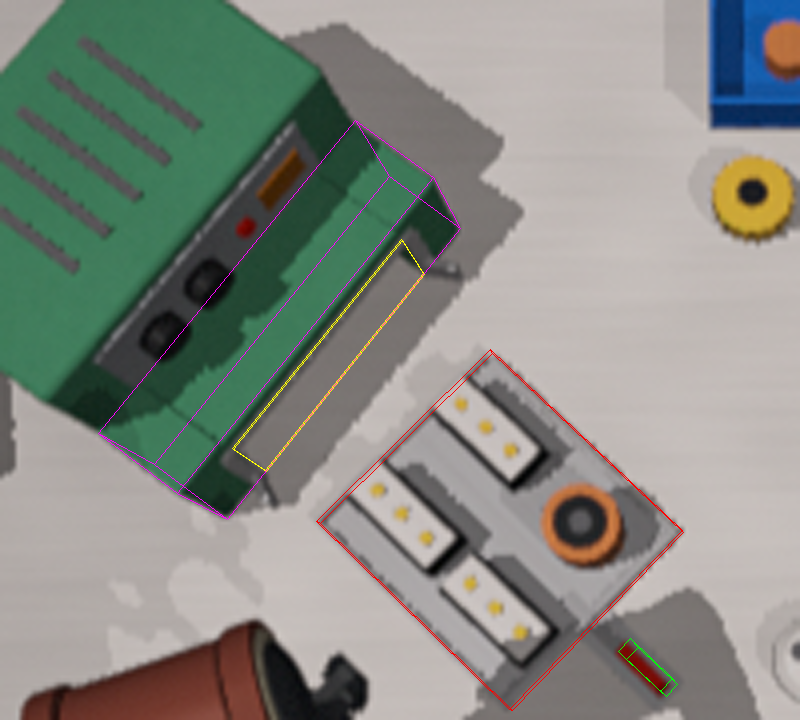

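View pics/D_side.png

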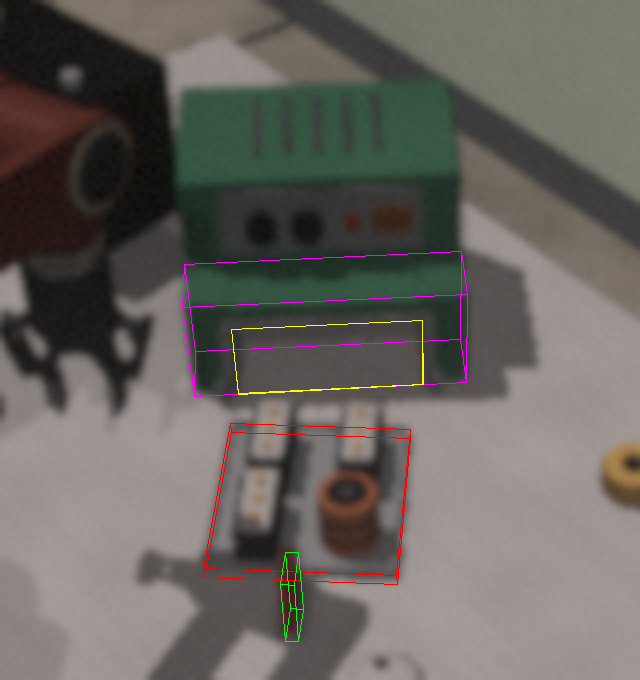

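The overlays agree with the picture. In the oven frame the tray centre is at x -168 mm, y +25 mm, and needs a 7° turn. Going to the handle.

```bash
python3 - <<'E'
from fit import *
t=P()["t2"];w=pose_pts(t,[(-.155,0,.09)])[0];print(w)
plan(w,t[2]+np.pi/2)
E
```

```text
[ 0.40913875 -0.00845797  0.09      ]
t 41.0 pos [0.3502 0.1979 0.1209] open 0.0424 F [ 0.1  0.6 -0.3]
  tool z in world [-0.724  0.689  0.003] q6 -2.05
  SHIFT [-0.1088, 0.0308, -0.1851] TURN [-0.2, 0.1, -0.2]
```

>>> arm_command --steps '[[[-0.022,0,-0.04],[0,0,0],0.5],[[-0.046,0,-0.08],[0,0,0],0.5],[[-0.07,0,-0.12],[0,0,0],0.5],[[-0.094,0.01,-0.16],[0,0,0],0.5],[[-0.109,0.02,-0.185],[0,0,0],0.5]]'

```text
t: 41.5
tool_pos: [0.4102, -0.0129, 0.1011]
tool_rot: [-1.478, -0.626, 0.632]
contact_force: [0.3, 0.8, 0.2]
opening: 0.0427
```

```bash
python3 - <<'E'
from fit import *
t=P()["t2"];w=pose_pts(t,[(-.155,0,.003)])[0]
plan(w,t[2]+np.pi/2)
p=ctrl.get_image("side");crop(p,"E_side",160,130,280,230,6)
E
```

```text
t 41.5 pos [ 0.4102 -0.0129  0.1011] open 0.0427 F [0.3 0.8 0.2]
  tool z in world [-0.721  0.693  0.001] q6 -2.59
  SHIFT [0.0028, 0.0981, 0.0037] TURN [-0.1, -0.2, -0.2]
```

View pics/E_side.png

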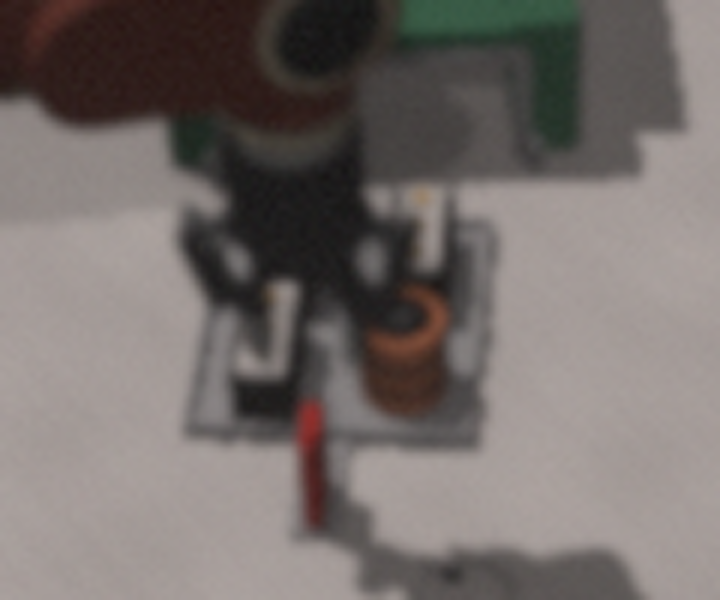

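The handle is centred under the fingers. Descending and gripping.

>>> arm_command --steps '[[[0.003,0.03,0.004],[0,0,0],0.5],[[0.003,0.055,0.004],[0,0,0],0.5],[[0.003,0.08,0.004],[0,0,0],0.5],[[0.003,0.094,0.004],[0,0,0],0.5],[[0.003,0.098,0.004],[0,0,0],0.5]]'

```text
t: 42.05
tool_pos: [0.4066, -0.0115, -0.001]
tool_rot: [-1.477, -0.616, 0.634]
contact_force: [0.2, 0.2, 0.6]
opening: 0.0428
```

>>> arm_command --steps '[[[0,0,0],[0,0,0],0.5],[[0,0,0],[0,0,0],0],[[0,0,0],[0,0,0],0],[[0,0,0],[0,0,0],0],[[0,0,0],[0,0,0],0]]' --force 70

```text
t: 42.55
tool_pos: [0.407, -0.0115, 0.0]
tool_rot: [-1.477, -0.618, 0.636]
contact_force: [-4.4, 2.0, 5.7]
opening: 0.0112
```

```bash
python3 - <<'E'
from fit import *
q=P();o=q["o2"]
# handle target with tray centre at oven (-.150,0)
w=pose_pts(o,[(-.150-.155,0,0.003)])[0];print(w)
plan(w,o[2]+np.pi/2)
E
```

```text
[ 0.45454257 -0.02097167  0.003     ]
t 42.55 pos [ 0.407  -0.0115  0.    ] open 0.0112 F [-4.4  2.   5.7]
  tool z in world [-0.719  0.695  0.005] q6 -2.58
  SHIFT [0.0263, -0.0034, -0.0407] TURN [-0.3, -7.4, -0.5]
```

Handle gripped. First a slow align move to oven x of about -150 mm, y 0, turned 7°.

>>> arm_command --steps '[[[0.004,-0.001,-0.007],[0,-1.2,0],0],[[0.008,-0.002,-0.014],[0,-2.4,0],0],[[0.012,-0.002,-0.021],[0,-3.6,0],0],[[0.016,-0.002,-0.028],[0,-4.8,0],0],[[0.019,-0.002,-0.034],[0,-6,0],0]]'

```text
t: 43.05
tool_pos: [0.4448, -0.0218, 0.0012]
tool_rot: [-1.45, -0.699, 0.718]
contact_force: [-2.1, -1.4, -5.1]
opening: 0.0111
```

```bash
python3 - <<'E'
from fit import *
o=P()["o2"]
w=pose_pts(o,[(-.150-.159,0,0.003)])[0]
plan(w,o[2]+np.pi/2)
E
```

```text
t 43.05 pos [ 0.4448 -0.0218  0.0012] open 0.0111 F [-2.1 -1.4 -5.1]
  tool z in world [-0.788  0.615  0.007] q6 -2.69
  SHIFT [0.0026, -0.0019, -0.0072] TURN [-0.4, -1.4, -0.6]
```

>>> arm_command --steps '[[[0.001,0,-0.003],[0,-0.5,0],0],[[0.002,0,-0.006],[0,-1,0],0],[[0.0026,0,-0.0072],[0,-1.4,0],0],[[0.0026,0,-0.0072],[0,-1.4,0],0]]'

```text
t: 43.45
tool_pos: [0.4524, -0.0243, 0.0011]
tool_rot: [-1.444, -0.718, 0.737]
contact_force: [0.3, -0.6, -5.9]
opening: 0.0112
```

```bash
python3 - <<'E'
from ov import *
q=P();o=q["o2"]
ob=ctrl.get_obs();Rm=R.from_rotvec(ob["tool_rot"]).as_matrix();x=Rm[:2,0];yaw=np.arctan2(x[1],x[0]);print("tool x yaw",yaw)
T=np.array(ob["tool_pos"])
t=[T[0]+.159*np.cos(yaw),T[1]+.159*np.sin(yaw),yaw];print("tray est",t)
d=np.array(t[:2])-o[:2];print("oven frame",d@[np.cos(o[2]),np.sin(o[2])],d@[-np.sin(o[2]),np.cos(o[2])],yaw-o[2])
p=ctrl.get_image("top");ps=ctrl.get_image("side")
ov(p,"F_top",t,o,60,80,260,260,4);crop(p,"F_raw",60,80,260,260,4)
ov(ps,"F_side",t,o,140,60,300,230,4)
E
```

```text
tool x yaw 0.9326102474808752
tray est [np.float64(0.5471278488619888), np.float64(0.10344346878002789), np.float64(0.9326102474808752)]
oven frame -0.1499157319924626 -0.0001747929083452343 0.00044252005881262324
```

View pics/F_top.png

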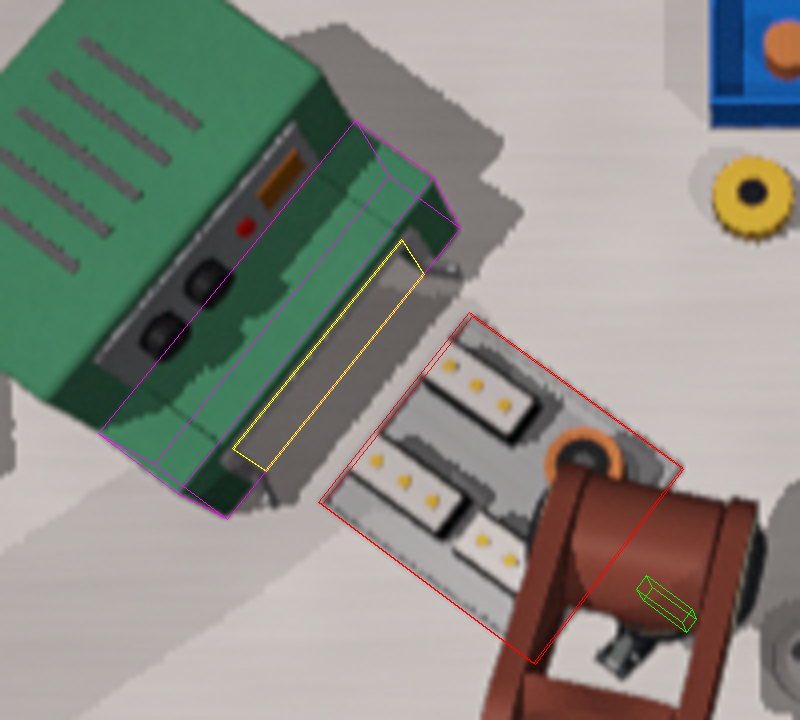

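View pics/F_side.png

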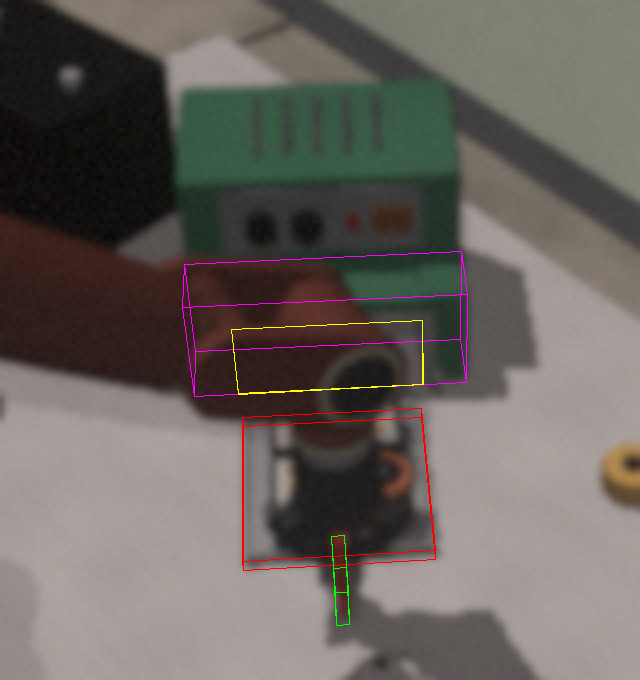

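```bash
python3 - <<'E'
import cv2
i=cv2.imread("pics/F_raw.png");cv2.imwrite("pics/F_z.png",cv2.resize(i[220:640,180:540],None,fx=1.4,fy=1.4,interpolation=cv2.INTER_CUBIC))
i=cv2.imread("pics/F_top.png");cv2.imwrite("pics/F_z2.png",cv2.resize(i[220:640,180:540],None,fx=1.4,fy=1.4,interpolation=cv2.INTER_CUBIC))
E
```

```text
(no output)
```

View pics/F_z.png

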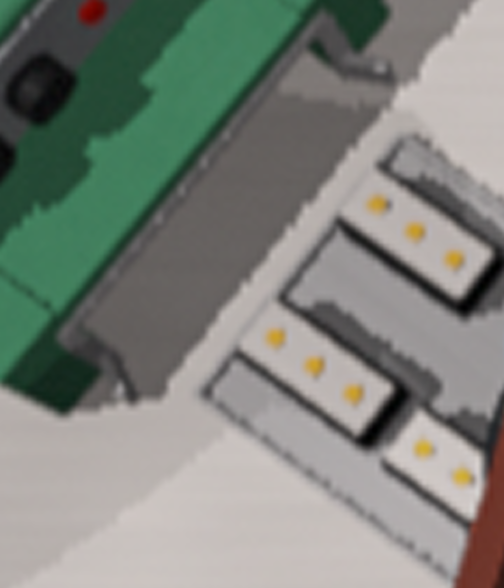

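View pics/F_z2.png

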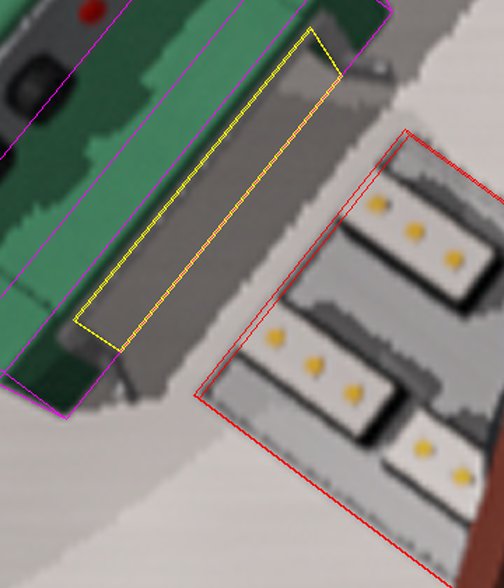

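```bash
python3 - <<'E'
from fit import *
p=ctrl.get_image("top");q=P();o=q["o2"]
z=lambda uv:((uv+.5-[60,80])*4-[180,220])*1.4
print("tip mid",z(proj(p,pose_pts(o,[(-.023,0,.03),(-.023,0,0),(0,0,.03),(-.023,-.095,.03),(-.023,.095,.03),(-.023,-.115,.03),(-.023,.115,.03)]))).round(0))
ps=ctrl.get_image("side");crop(ps,"G_side",180,120,270,210,8)
E
```

```text
tip mid [[254. 224.]
 [266. 237.]
 [219. 199.]
 [366.  84.]
 [139. 367.]
 [389.  55.]
 [115. 398.]]
```

View pics/G_side.png

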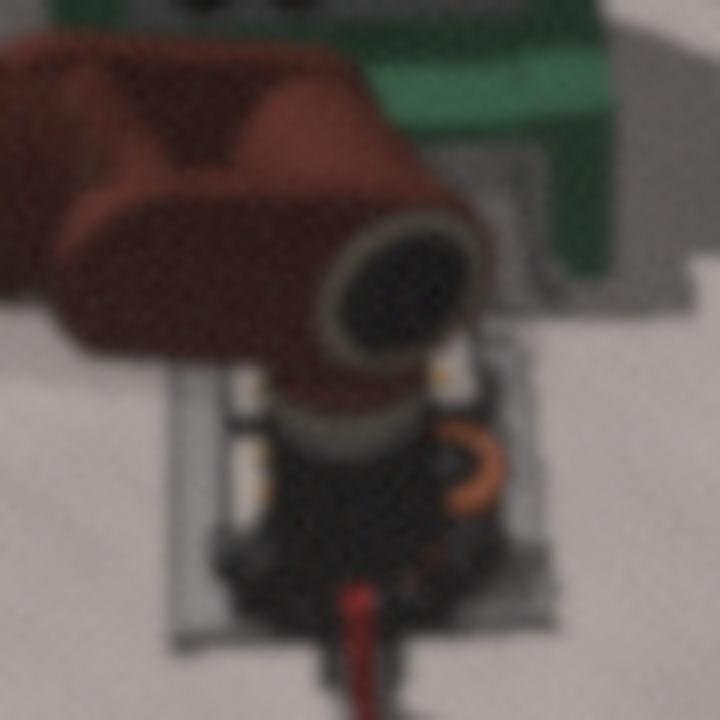

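The image midpoints of the tray front and of the guide tips line up within about 1 mm, so the tray is square to the mouth. Pushing in along tool x and checking forces.

>>> arm_command --steps '[[[0.01,0.001,0],[0,0,0],0],[[0.02,0.001,0],[0,0,0],0],[[0.03,0.001,0],[0,0,0],0],[[0.04,0.001,0],[0,0,0],0],[[0.05,0.001,0],[0,0,0],0]]'

```text
t: 44.15
tool_pos: [0.4829, 0.0167, 0.0001]
tool_rot: [-1.445, -0.719, 0.737]
contact_force: [-3.8, -4.4, -0.9]
opening: 0.0111
```

```bash
cat > st.py <<'E'
from fit import *
q=P();o=q["o2"];ob=ctrl.get_obs();Rm=R.from_rotvec(ob["tool_rot"]).as_matrix();x=Rm[:2,0];yaw=np.arctan2(x[1],x[0])
T=np.array(ob["tool_pos"]);t=[T[0]+.159*np.cos(yaw),T[1]+.159*np.sin(yaw),yaw]
d=np.array(t[:2])-o[:2];ux=np.array([np.cos(o[2]),np.sin(o[2])]);uy=np.array([-ux[1],ux[0]])
F=np.array(ob["contact_force"])[:2]
print("tray in oven",(d@ux).round(4),(d@uy).round(4),"dyaw deg",np.degrees(yaw-o[2]).round(2),"F along/lat",(F@ux).round(1),(F@uy).round(1),"Fz",round(float(ob["contact_force"][2]),1),"Tz",T[2].round(4))
E
python3 st.py
```

```text
tray in oven -0.0989 -0.0002 dyaw deg 0.06 F along/lat -5.8 0.4 Fz -0.9 Tz 0.0001
```

```bash
python3 - <<'E'
from fit import *
p=ctrl.get_image("top");crop(p,"H_top",90,110,220,230,6)
E
```

```text
(no output)
```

View pics/H_top.png

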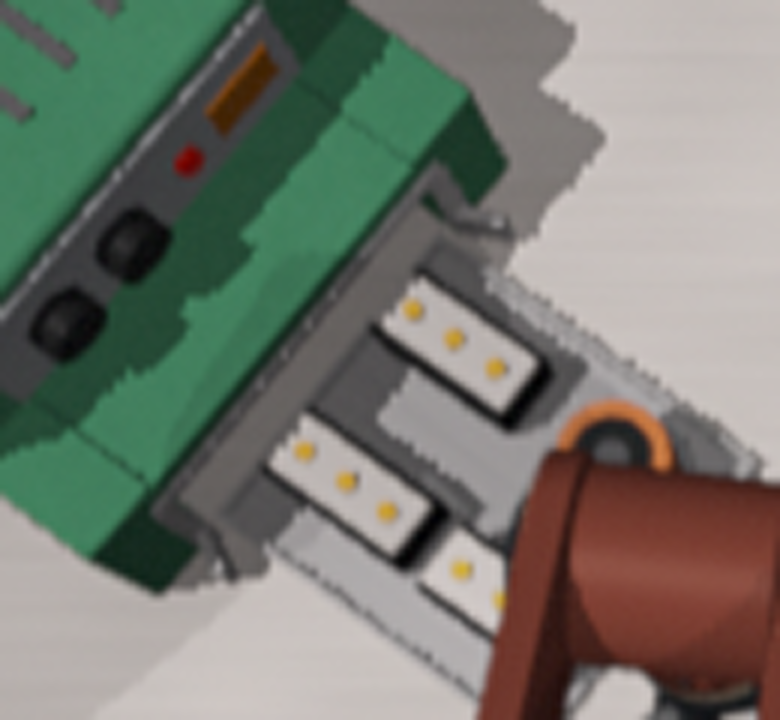

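The tray's front edge is between the flared guides, centred, with no lateral force. Continuing.

>>> arm_command --steps '[[[0.01,0,0],[0,0,0],0],[[0.02,0,0],[0,0,0],0],[[0.03,0,0],[0,0,0],0],[[0.04,0,0],[0,0,0],0],[[0.05,0,0],[0,0,0],0]]'

```text
t: 44.7
tool_pos: [0.5142, 0.0585, 0.0001]
tool_rot: [-1.444, -0.721, 0.736]
contact_force: [-3.7, -3.9, 0.3]
opening: 0.0111
```

```bash
python3 st.py
```

```text
tray in oven -0.0466 -0.0003 dyaw deg 0.08 F along/lat -5.4 0.6 Fz 0.3 Tz 0.0001
```

>>> arm_command --steps '[[[0.01,0,0],[0,0,0],0],[[0.02,0,0],[0,0,0],0],[[0.03,0,0],[0,0,0],0],[[0.04,0,0],[0,0,0],0],[[0.05,0,0],[0,0,0],0]]'

```text
t: 45.2
tool_pos: [0.5445, 0.099, 0.0001]
tool_rot: [-1.444, -0.721, 0.736]
contact_force: [-4.3, -6.3, 0.7]
opening: 0.0113
```

```bash
python3 st.py
```

```text
tray in oven 0.0039 -0.0004 dyaw deg 0.1 F along/lat -7.6 -0.3 Fz 0.7 Tz 0.0001
```

>>> arm_command --steps '[[[0.01,0,0],[0,0,0],0],[[0.02,0,0],[0,0,0],0],[[0.03,0,0],[0,0,0],0],[[0.04,0,0],[0,0,0],0],[[0.05,0,0],[0,0,0],0]]'

```text
t: 45.7
tool_pos: [0.5746, 0.1396, 0.0001]
tool_rot: [-1.445, -0.72, 0.737]
contact_force: [-4.0, -5.5, 1.7]
opening: 0.0114
```

```bash
python3 st.py
```

```text
tray in oven 0.0545 -0.0004 dyaw deg 0.12 F along/lat -6.8 -0.0 Fz 1.7 Tz 0.0001
```

>>> arm_command --steps '[[[0.008,0,0],[0,0,0],0],[[0.016,0,0],[0,0,0],0],[[0.024,0,0],[0,0,0],0],[[0.03,0,0],[0,0,0],0],[[0.034,0,0],[0,0,0],0]]'

```text
t: 46.2
tool_pos: [0.5952, 0.1673, 0.0001]
tool_rot: [-1.445, -0.72, 0.738]
contact_force: [-4.8, -4.9, 2.3]
opening: 0.0113
```

>>> arm_command --steps '[[[0.002,0,0],[0,0,0],0],[[0.004,0,0],[0,0,0],0],[[0.006,0,0],[0,0,0],0]]'

```text
t: 46.5
tool_pos: [0.5987, 0.1722, 0.0001]
tool_rot: [-1.445, -0.719, 0.739]
contact_force: [-8.9, -10.9, 4.9]
opening: 0.0112
```

```bash
python3 st.py; python3 - <<'E'
from fit import *
p=ctrl.get_image("side");crop(p,"I_side",170,80,290,190,6)
E
```

```text
tray in oven 0.095 -0.0002 dyaw deg 0.15 F along/lat -14.0 0.7 Fz 4.9 Tz 0.0001
```

View pics/I_side.png

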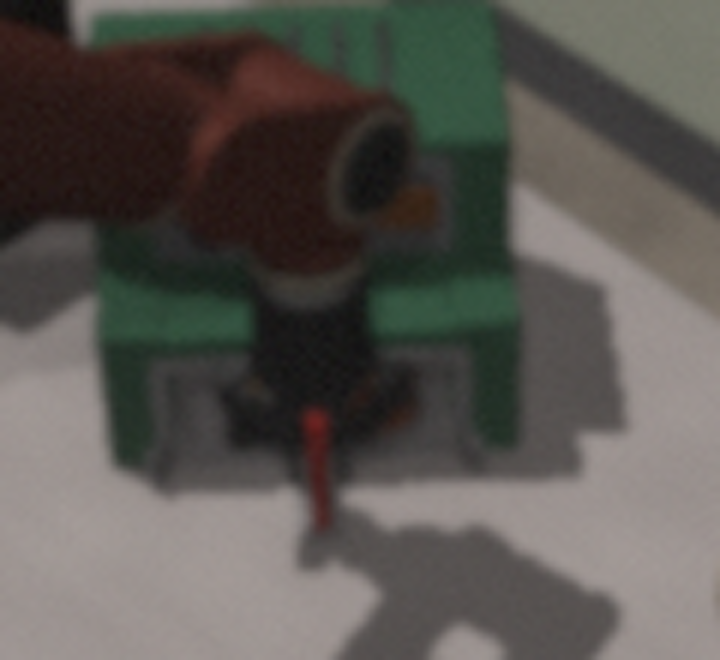

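Force has started to rise (14 N) near home. One more small push to tell the stop from friction.

>>> arm_command --steps '[[[0.0015,0,0],[0,0,0],0],[[0.002,0,0],[0,0,0],0]]'

```text
t: 46.75
tool_pos: [0.5984, 0.1722, 0.0001]
tool_rot: [-1.446, -0.715, 0.745]
contact_force: [-10.5, -12.2, 6.3]
opening: 0.0111
```

```bash
python3 st.py
```

```text
tray in oven 0.0948 0.0002 dyaw deg 0.19 F along/lat -16.1 1.1 Fz 6.3 Tz 0.0001
```

>>> arm_command --steps '[[[0.003,0,0],[0,0,0],0],[[0.003,0,0],[0,0,0],0]]'

```text
t: 46.95
tool_pos: [0.5979, 0.1722, 0.0001]
tool_rot: [-1.448, -0.709, 0.753]
contact_force: [-14.5, -15.4, 9.4]
opening: 0.0111
```

```bash
python3 st.py; python3 - <<'E'
from fit import *
p=ctrl.get_image("top");crop(p,"J_top",70,90,220,220,5)
E
```

```text
tray in oven 0.0945 0.0008 dyaw deg 0.24 F along/lat -21.0 2.5 Fz 9.4 Tz 0.0001
```

View pics/J_top.png

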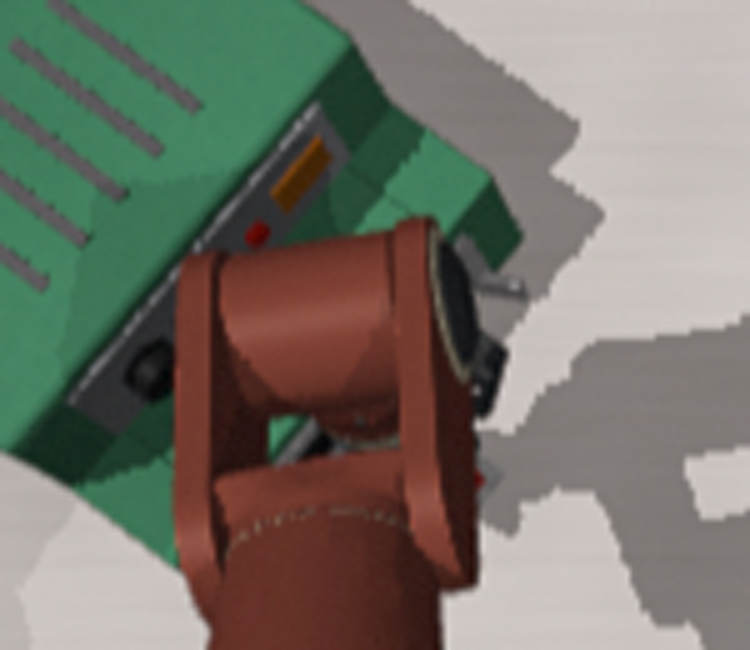

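```bash
python3 - <<'E'
from fit import *
ob=ctrl.get_obs();Rm=R.from_rotvec(ob["tool_rot"]).as_matrix();o=P()["o2"]
y=Rm[:,1];print("finger axis along oven x",y[0]*np.cos(o[2])+y[1]*np.sin(o[2]),ob["wrist_torque"])
E
```

```text
finger axis along oven x -0.025558014686229105 [-1.96946138  1.15898972  0.2123095 ]
```

The tool leans forward over a fixed fingertip, so the resistance is at the tray, meaning it's on the stop. Relaxing, releasing and rising.

>>> arm_command --steps '[[[-0.001,0,0],[0,0,1.4],0],[[-0.001,0,0],[0,0,1.4],0.5],[[-0.001,0,0],[0,0,1.4],0.5],[[-0.001,0,0],[0,0,1.4],0.5]]'

```text
t: 47.4
tool_pos: [0.5981, 0.1723, 0.0007]
tool_rot: [-1.458, -0.694, 0.769]
contact_force: [-0.0, 0.6, -0.9]
opening: 0.0426
```

```bash
python3 st.py; python3 - <<'E'
from fit import *
ob=ctrl.get_obs();T=np.array(ob["tool_pos"])
plan(T+[0,0,.12],P()["o2"][2]+np.pi/2)
E
```

```text
tray in oven 0.0948 0.0006 dyaw deg 0.26 F along/lat 0.5 0.4 Fz -0.9 Tz 0.0007
t 47.4 pos [0.5981 0.1723 0.0007] open 0.0426 F [-0.   0.6 -0.9]
  tool z in world [-0.805  0.593  0.009] q6 -2.32
  SHIFT [-0.0057, -0.1199, 0.001] TURN [-0.5, 0.2, -2.7]
```

>>> arm_command --steps '[[[-0.001,-0.02,0],[0,0,-1],0.5],[[-0.002,-0.05,0],[0,0,-2],0.5],[[-0.005,-0.09,0],[0,0,-2.7],0.5],[[-0.006,-0.12,0],[0,0,-2.7],0.5],[[-0.03,-0.125,0],[0,0,-2.7],0.5]]'

```text
t: 47.9
tool_pos: [0.589, 0.1542, 0.1334]
tool_rot: [-1.439, -0.737, 0.726]
contact_force: [0.5, -0.4, 0.1]
opening: 0.043
```

>>> arm_command --steps '[[[-0.05,-0.01,0],[0,0,0],0.5],[[-0.1,-0.02,0.0],[0,0,0],0.5],[[-0.12,-0.02,-0.04],[0,0,0],0.5],[[-0.12,-0.02,-0.09],[0,0,0],0.5],[[-0.12,-0.02,-0.14],[0,0,0],0.5]]'

```text
t: 48.4
tool_pos: [0.6321, -0.0266, 0.1534]
tool_rot: [-1.44, -0.739, 0.723]
contact_force: [0.3, 0.3, 1.3]
opening: 0.0426
```

```bash
python3 - <<'E'
from ov import *
q=P();o=q["o2"];p=ctrl.get_image("top");ps=ctrl.get_image("side")
h=pose_pts(o,[(.1,0,0)])[0];t=[h[0],h[1],o[2]]
crop(p,"K_top",70,90,220,220,5);crop(ps,"K_side",170,100,290,200,6)
ov(p,"L_top",t,o,70,90,220,220,5)
b=blob(p,proj(p,pose_pts(t,[(-.155,0,.07)]))[0],14,lambda H,S,V:((H<8)|(H>170))&(S>170)&(V>100));print([(x,a,unproj(p,x,.075).round(4)) for x,a in b]);print("expected handle home",pose_pts(t,[(-.155,0,.075)]))
b=blob(ps,proj(ps,pose_pts(t,[(-.155,0,.06)]))[0],14,lambda H,S,V:((H<8)|(H>170))&(S>150));print("side",b,proj(ps,pose_pts(t,[(-.155,0,.04)])))
E
```

```text
[(array([156.28813559, 178.98305085]), np.int32(59), array([[0.5989, 0.1764, 0.075 ]]))]
expected handle home [[0.60356629 0.17975683 0.075     ]]
side [(array([222.23076923, 152.61538462]), np.int32(13))] [[222.24350494 158.35872701]]
```

View pics/L_top.png

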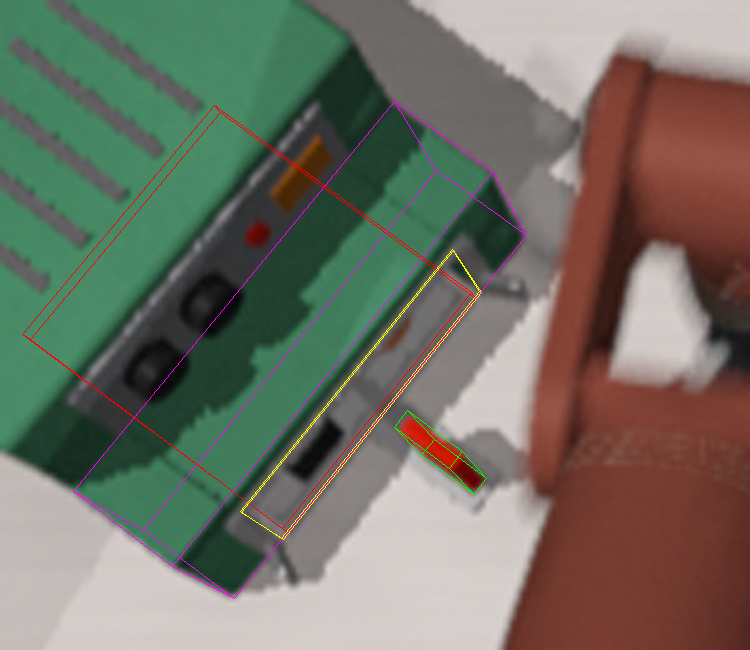

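View pics/K_side.png

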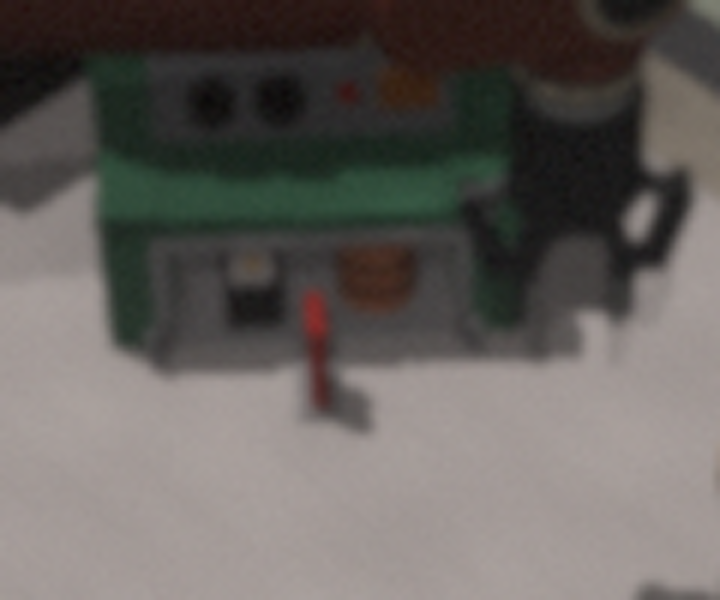

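```bash
python3 - <<'E'
from fit import *
p=ctrl.get_image("top");crop(p,"M_top",115,130,185,200,10)
i=cv2.imread("pics/M_top.png");j=i.copy();q=P();o=q["o2"]
for X,c in((0,(0,255,255)),(-.01,(0,0,255))):
    uv=((proj(p,pose_pts(o,[(X,-.09,.012),(X,.09,.012)]))+.5-[115,130])*10).astype(int)
    cv2.line(j,tuple(map(int,uv[0])),tuple(map(int,uv[1])),c,1)
cv2.imwrite("pics/M_top2.png",np.hstack([i[:600,100:500],j[:600,100:500]]))
E
```

```text
(no output)
```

View pics/M_top2.png

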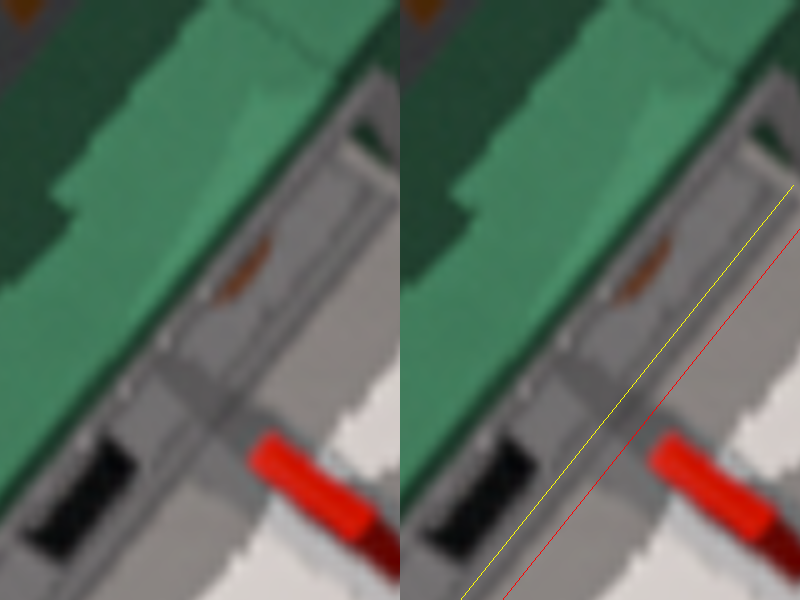

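The handle sits within the home overlay, but the pan edge reads about 4 mm proud, which is about the fit error. To be sure it isn't a jam, I'll regrip, wiggle slightly and push once more.

```bash
python3 - <<'E'
from fit import *
o=P()["o2"]
plan((.5975,.1715,.10),o[2]+np.pi/2)
E
```

```text
t 48.55 pos [ 0.6324 -0.027   0.1513] open 0.0429 F [-0.4  0.  -0.8]
  tool z in world [-0.805  0.593  0.002] q6 -2.67
  SHIFT [0.1386, 0.0529, 0.1458] TURN [-0.1, 0.2, 0.5]
```

>>> arm_command --steps '[[[0.03,0,0.04],[0,0,0],0.5],[[0.06,0,0.08],[0,0,0],0.5],[[0.09,0.01,0.12],[0,0,0],0.5],[[0.12,0.02,0.146],[0,0,0],0.5],[[0.1386,0.03,0.146],[0,0,0],0.5]]'

```text
t: 49.05
tool_pos: [0.5948, 0.1762, 0.1233]
tool_rot: [-1.435, -0.74, 0.726]
contact_force: [0.4, -0.4, -0.4]
opening: 0.0428
```

```bash
python3 - <<'E'
from fit import *
o=P()["o2"]
plan((.5978,.172,.001),o[2]+np.pi/2)
p=ctrl.get_image("side");crop(p,"N_side",180,100,280,190,7)
E
```

```text
t 49.05 pos [0.5948 0.1762 0.1233] open 0.0428 F [ 0.4 -0.4 -0.4]
  tool z in world [-0.808  0.589  0.003] q6 -2.35
  SHIFT [-0.003, 0.1223, -0.0053] TURN [-0.2, 0.5, 0.6]
```

View pics/N_side.png

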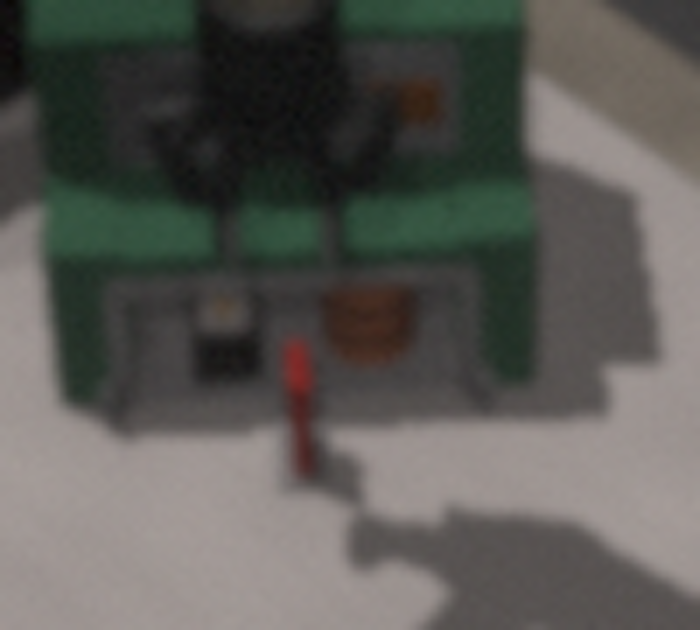

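The block and sleeve stand inside and the handle is centred beneath the fingers. Regripping.

>>> arm_command --steps '[[[-0.003,0.03,-0.005],[0,0.5,0.5],0.5],[[-0.003,0.06,-0.005],[0,0.5,0.5],0.5],[[-0.003,0.09,-0.005],[0,0.5,0.5],0.5],[[-0.003,0.115,-0.005],[0,0.5,0.5],0.5],[[-0.003,0.122,-0.005],[0,0.5,0.5],0.5]]'

```text
t: 49.6
tool_pos: [0.5952, 0.1726, -0.0038]
tool_rot: [-1.439, -0.722, 0.731]
contact_force: [-0.6, -0.1, -0.4]
opening: 0.0428
```

>>> arm_command --steps '[[[0,0,0],[0,0,0],0.5],[[0,0,0],[0,0,0],0],[[0,0,0],[0,0,0],0],[[0,0,0],[0,0,0],0],[[0,0,0],[0,0,0],0]]'

```text
t: 50.1
tool_pos: [0.5968, 0.1727, -0.0015]
tool_rot: [-1.44, -0.725, 0.729]
contact_force: [-2.1, -0.3, 6.8]
opening: 0.0112
```

>>> arm_command --steps '[[[0.002,0,0.002],[0,0,0],0],[[0.003,0,-0.002],[0,0,0],0],[[0.004,0,0],[0,0,0],0],[[0.005,0,0],[0,0,0],0]]'

```text
t: 50.5
tool_pos: [0.5966, 0.1728, -0.0016]
tool_rot: [-1.444, -0.717, 0.739]
contact_force: [-17.0, -17.9, 13.3]
opening: 0.0111
```

```bash
python3 st.py
```

```text
tray in oven 0.0942 0.0017 dyaw deg 0.07 F along/lat -24.5 3.0 Fz 13.3 Tz -0.0016
```

It's rigid from the first millimetre at 24 N, so the tray is on the stop. Releasing and retreating.

>>> arm_command --steps '[[[-0.0005,0,0],[0,0,-0.5],0],[[-0.0005,0,0],[0,0,-0.8],0.5],[[-0.0005,0,0],[0,0,-0.8],0.5],[[-0.0005,0,0],[0,0,-0.8],0.5],[[-0.0005,-0.01,0],[0,0,-0.8],0.5]]'

```text
t: 51.0
tool_pos: [0.595, 0.1725, 0.0071]
tool_rot: [-1.436, -0.724, 0.731]
contact_force: [0.4, 0.3, -1.1]
opening: 0.0424
```

>>> arm_command --steps '[[[0,-0.03,0],[0,0,0],0.5],[[0,-0.07,0],[0,0,0],0.5],[[0,-0.11,0],[0,0,0],0.5],[[-0.03,-0.13,0],[0,0,0],0.5],[[-0.07,-0.14,0],[0,0,0],0.5]]'

```text
t: 51.5
tool_pos: [0.5566, 0.1159, 0.1519]
tool_rot: [-1.438, -0.731, 0.727]
contact_force: [0.5, -1.1, 1.0]
opening: 0.0426
```

>>> arm_command --steps '[[[-0.05,0,0.0],[0,0,0],0.5],[[-0.09,0,-0.04],[0,0,0],0.5],[[-0.09,0,-0.09],[0,0,0],0.5],[[-0.09,0,-0.14],[0,0,0],0.5],[[-0.09,0,-0.14],[0,0,0],0.5]]'

```text
t: 52.0
tool_pos: [0.6188, -0.0431, 0.151]
tool_rot: [-1.44, -0.729, 0.724]
contact_force: [-0.6, 0.3, 0.1]
opening: 0.0428
```

```bash
python3 - <<'E'
from fit import *
p=ctrl.get_image("top");ps=ctrl.get_image("side")
crop(p,"Q_top",60,60,430,300,2.1);crop(ps,"Q_side",130,60,400,320,2.8)
print(ctrl.get_obs()["t"],ctrl.get_obs()["contact_force"])
b=blob(p,(352,241),14,lambda H,S,V:(H<20)&(S>150));print("jaw plate",[ (x,a,unproj(p,x,.06).round(4)) for x,a in b])
E
```

```text
52.1 [-0.6696184   0.21051991  0.25211093]
jaw plate [(array([350.37704918, 242.18032787]), np.int32(61), array([[ 0.4182, -0.3722,  0.06  ]]))]
```

View pics/Q_top.png

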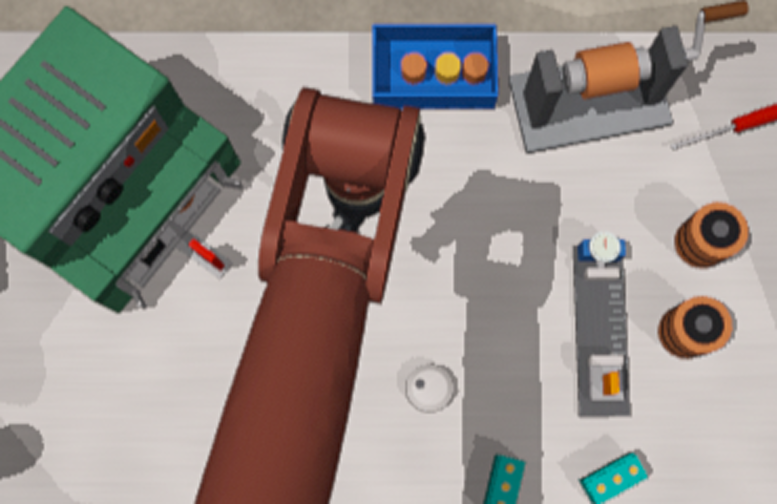

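View pics/Q_side.png

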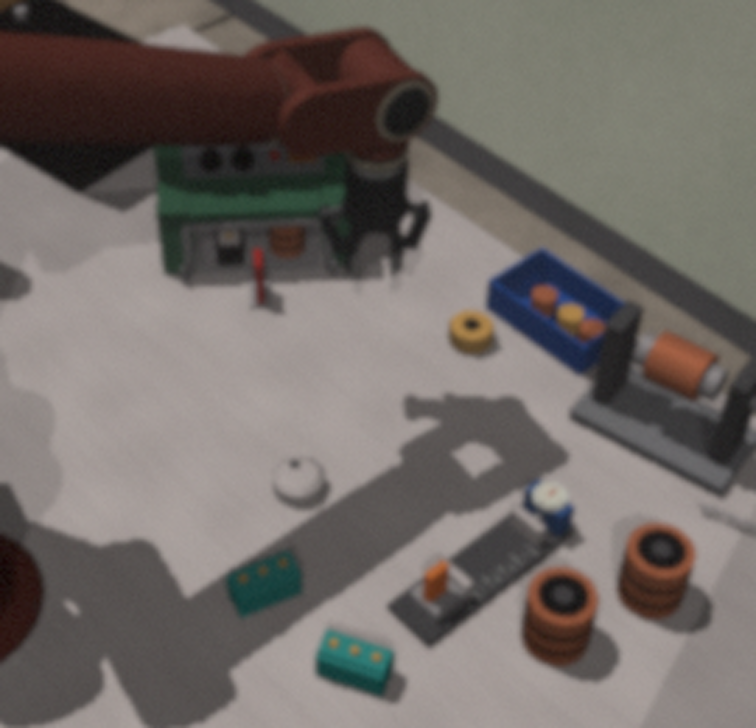

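The final views show the tray in the oven with the handle outside and no blocks left on the bench. The nut, cap and turquoise blocks look unmoved, and the jaw plate is at x 0.418, which is jaw value 0. Handing in.

```bash
python3 -c "
from station import ctrl
print(ctrl.finish_job())"
```

```text
the job is handed in; nothing more can be done
None
```

The job is done and handed in at about 52 s of robot time; no verdict was reported.

**Gauge:** I drew the jaw back, stood the 56 mm sleeve in the gauge and closed the jaw on it. The anvil gave about 5 mm: 5.2 mm by jaw travel, about 4.5 mm in the image, roughly 5 N. I held it there about 1 s, then drew the jaw back to its stop. The final image puts the plate at x 0.418, which is the fully back position.

**Tray and oven:** The sleeve stands upright in the tray and all three black blocks lie flat. I pushed the tray into the oven until it stopped, then regripped and pushed again at about 24 N; it did not move.

**Checks that failed or disagreed:**
- **Missed grasps:** Two attempts closed on nothing, one on the sleeve in the gauge and one on the first block. The real fingertips sit about 35 mm higher than the reported tool position. I corrected for this and disturbed nothing.
- **Tray position:** The oven pose fitted from the images puts the tray about 4–5 mm short of home. That is about the fit error, and the rigid stop on both pushes says it is home.

In the last pictures the nut, cap, turquoise blocks and large sleeves look unmoved, and the gripper is clear of everything.

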